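# Load a burn-in fixture and lock its heat-sink bar with quarter-turn T-studs

### The arm

A 6-joint arm with a two-finger parallel gripper is mounted at the origin on the work surface. World frame = base frame: x ahead of the robot, y to its left, z up, the work surface at z = 0. Lengths are in mm, angles in rad, forces in N, time in s.
With the tool pointing down it reaches from about 350 to 975 mm from the base axis. Payload 7.1 kg.
Tool frame: the origin (TCP) lies between the finger pads; the fingertips stand 17 mm ahead of it and the grasp point (between the pads) lies 2 mm behind it; z points along the fingers, y is the line along which they close (so a half turn about z gives the same grasp; the last joint's range is limited). The gripper opens to 88 mm and grips with 3 to 60 N. Pads are 20 mm wide; open, the fingers measure 115 mm over their backs; the gripper's body (75 mm by 178 mm) begins 61 mm behind the grasp point.
Start: joints at [1.3, 0.423, 1.63, -0, 1.089, -0.019], TCP at [155.686, 605.282, 239.675] pointing down, gripper open.
Joint ranges: [-3, 3], [-0.9, 2.11], [0.09, 2.58], [-1.31, 4.45], [0.11, 2.69], [-2.54, 2.54]. Speed limits (rad/s): [2.39, 2.39, 3.01, 3.14, 3.14, 3.14].

### API

Orientations are given as a rotation vector (axis times angle).
In Python, from workcell import ctrl gives the robot as it stands.
- The arm moves only by the shell command python3 jog.py 'ROWS' [OPENING]. ROWS is a JSON list of rows, 1 to 5 of them, each of 6 numbers: dx, dy, dz in mm, then a rotation vector rx, ry, rz in rad; each row shifts and turns the commanded pose from where the row before left it, along the tool's axes as they then stand; what a row does not reach is not made up. A row lasts 1/12 s, in which the tool goes at most 41.7 mm and 0.125 rad, less where a joint would pass 70% of its speed; a pose out of reach is approached as far as the arm can. OPENING is the finger opening in mm, set as the command begins (- or left out keeps the last). The fingers move at their own pace and stop on an object; the grip force is fixed at half the most. Time passes only in rows, so rows that do not move let the fingers close. It prints the time, the measured TCP pose, the force, the opening and the grip force at its end.
- ctrl.get_obs(): the state, without advancing time (a new reading comes with each control period).
- ctrl.get_image(name): name is "scene" or "top" or "wrist"; returns a dict with "img" (384x512x3 uint8, red, green, blue), "fx", "fy", "cx", "cy" (pixels), "k1" (the pictures are not rectified: a ray, as slopes to the right and down, at radius r is drawn at 1 + k1 r^2 times it, then the intrinsics apply), "R" (3x3) and "t" (3): a world point X has camera coordinates R X + t. Camera axes: x right, y down, z forward; pixel columns grow to the right and rows downward; lengths in mm; the calibration is good to about 2 mm. A picture is of the moment at which its call begins. There is no depth.
- ctrl.close_job(): hands the job in; it is judged then, once.
The state is a dict: "t": time; "qpos": joint angles; "qvel": joint speeds; "joint_torque": joint torques, N m; "ee_pos": TCP position; "orientation": TCP orientation; "ft_force": force on the tool from outside, world axes, zero at the start; "moment": the same for the moment, N m; "width": finger opening in mm; "grasp_force": force on a finger pad.
Only numpy, scipy, OpenCV 4.12 (cv2) and the standard library are available. Lean on these libraries where they do the work, as an engineer would, in place of code of your own. Each camera call takes 0.05 s, during which the arm holds its last target. There are 200 camera calls.

### The job

Start a burn-in run: put every loose power module into a pocket of the fixture, one to a pocket, flat on the floor with its screw terminals at the contact board side (away from the robot), and then lay the heat-sink bar over them, seated flat on both clamp decks between the ears. Then take the two T-studs from the rack, push one down through each end of the bar and the deck slot below it until its collar rests on the bar, and give each a quarter turn so that its wing stands square across the bar; last, flip the supply's toggle switch fully on. Leave the other things on the bench where they are.

Things in the scene. Friction and masses are not known exactly. Their poses are not given: they have to be found in the camera images.
- fixture: the burn-in fixture, fixed: an aluminium base 72 x 286 mm, 8 mm thick, with five open pockets in a row between two clamp decks. Origin: centre of its underside, on the mat (mat 3 mm thick). x = away from the robot, towards the green contact board at its far edge; y = along the row, to the left; z up. See the other entries for pockets and decks.
- pocket0 (a point): centre of the floor of the rightmost pocket, axes as the fixture. The pockets' centres lie at fixture x = 0, y = -66, -33, 0, 33, 66 mm. Each is 56 mm in x by 30 mm in y; floor 8 mm above the fixture's origin; side ribs 10 mm and end rails 6 mm high above the floor.
- slot_left (a point): centre of the left (fixture y = +110 mm) deck's slot, at the deck top; axes as the fixture. A through slot 33 mm long (y) x 13 mm wide (x). The deck is a steel plate, top 34 mm and underside 26 mm above the fixture's origin, 58 mm long in y, hollow below down to 8 mm with 52 mm free in x, so a T-head can turn there.
- slot_right (a point): centre of the right (fixture y = -110 mm) deck's slot, at the deck top; just like the left one. On both decks low ears, 4 mm high, guide the bar with 2 mm play on every side: ears beside each slot (24 to 30 mm from the middle line) and one at each outer end (138.5 to 142.5 mm from the middle).
- bar: aluminium heat-sink bar, 273 (y) x 44 (x) x 8 mm, 340 g +-25 %. Origin: centre of the underside. Slots 37 (y) x 17 mm at y = +-110 mm; fins to 16 mm height at y = 42 to 84 mm either side; amid them a black grip block 14 (x) x 60 (y) mm, 8 to 38 mm above the underside. In place: on both decks, centred over the fixture's origin, underside 34 mm above it, 2 mm over the modules.
- supply: the fixed grey burn-in supply, 85 x 110 x 55 mm high, with the toggle switch standing on its top in the middle. Origin: centre of its underside; its front faces -x.
- switch (a joint): the toggle switch: 0 = off, leaning to the supply's left (+y); 1.0 rad = fully on, leaning to its right (-y). It stays where it is left and needs under 2 N at the tip; its pivot is 56 mm above the supply's underside, its stem 8 mm thick.
- switch_tip (a point): centre of the ball (17 mm across) at the tip of the toggle, 50 mm from its pivot
- module0: a potted power module, a black block 52 mm (x) x 27 mm (y) x 24 mm high, 70 g, lying flat on the mat (some may be absent). Origin: centre of its underside; three brass screw terminals on top at its +x end
- module0_term (a point): the middle screw terminal of module0, on its top, 21 mm from the centre towards its +x end
- module1: a power module just like module0; may be absent
- module1_term (a point): the middle screw terminal of module1, on its top, 21 mm from the centre towards its +x end
- module2: a power module just like module0; may be absent
- module2_term (a point): the middle screw terminal of module2, on its top, 21 mm from the centre towards its +x end
- module3: a power module just like module0; may be absent
- module3_term (a point): the middle screw terminal of module3, on its top, 21 mm from the centre towards its +x end
- module4: a power module just like module0; may be absent
- module4_term (a point): the middle screw terminal of module4, on its top, 21 mm from the centre towards its +x end
- stud0: a quarter-turn T-stud, 62 mm tall, 90 g. Origin: centre of the T-head's underside; z up. Head 28 (y) x 8 (x) x 7 mm; shank 8 mm thick; collar 24 mm across, 25 to 30 mm up; wing grip 36 (y, parallel to the head) x 10 (x) mm, 38 to 62 mm up. In place its collar rests on the bar, the origin 17 mm above the fixture's, and the head clears the deck's underside by 2 mm; it turns freely either way.
- stud1: a second T-stud just like stud0. Both start parked upright in a fixed grey block (40 x 112 mm, 34 mm high, the studs 56 mm apart along the block's 112 mm length), each in a slot 33 (along the head) x 13 mm, head down, collar on the block's top, origin 9 mm above the mat: lift 30 mm straight up to free it
- tin: a round brass tin of tip-cleaning wool, 48 mm across, 29 mm high; a bystander. Origin: underside, middle
- driver: a screwdriver, 160 mm long, lying; a bystander. Origin: underside
- flux: a small white jar, 38 mm across, 45 mm high; a bystander. Origin: underside, middle
- tweezers: steel tweezers, about 140 mm long, lying; a bystander. Origin: underside, middle

How it is judged (in metres and radians):
On the way, in this order (a step that is already met when the one before it is completed fails the run):
1. every module that is there is seated in a pocket, terminals to the contact board (x of module0 in the frame of fixture between -0.006 and 0.006 m and (y of module0 in the frame of fixture between -0.072 and -0.06 m or y of module0 in the frame of fixture between -0.039 and -0.027 m or y of module0 in the frame of fixture between -0.006 and 0.006 m or y of module0 in the frame of fixture between 0.027 and 0.039 m or y of module0 in the frame of fixture between 0.06 and 0.072 m) and z of each of module0, module1, module2, module3, module4 in the frame of fixture below 0.0115 m and angle between each of module0, module1, module2, module3, module4's own z axis and vertical below 0.1 rad and x of each of module0_term, module1_term, module2_term, module3_term, module4_term in the frame of fixture above 0.012 m and x of module1 in the frame of fixture between -0.006 and 0.006 m and (y of module1 in the frame of fixture between -0.072 and -0.06 m or y of module1 in the frame of fixture between -0.039 and -0.027 m or y of module1 in the frame of fixture between -0.006 and 0.006 m or y of module1 in the frame of fixture between 0.027 and 0.039 m or y of module1 in the frame of fixture between 0.06 and 0.072 m) and x of module2 in the frame of fixture between -0.006 and 0.006 m and (y of module2 in the frame of fixture between -0.072 and -0.06 m or y of module2 in the frame of fixture between -0.039 and -0.027 m or y of module2 in the frame of fixture between -0.006 and 0.006 m or y of module2 in the frame of fixture between 0.027 and 0.039 m or y of module2 in the frame of fixture between 0.06 and 0.072 m) and x of module3 in the frame of fixture between -0.006 and 0.006 m and (y of module3 in the frame of fixture between -0.072 and -0.06 m or y of module3 in the frame of fixture between -0.039 and -0.027 m or y of module3 in the frame of fixture between -0.006 and 0.006 m or y of module3 in the frame of fixture between 0.027 and 0.039 m or y of module3 in the frame of fixture between 0.06 and 0.072 m) and x of module4 in the frame of fixture between -0.006 and 0.006 m and (y of module4 in the frame of fixture between -0.072 and -0.06 m or y of module4 in the frame of fixture between -0.039 and -0.027 m or y of module4 in the frame of fixture between -0.006 and 0.006 m or y of module4 in the frame of fixture between 0.027 and 0.039 m or y of module4 in the frame of fixture between 0.06 and 0.072 m)), for 0.2 s.
2. the heat-sink bar lies seated on both decks over the modules (all of step 1 and horizontal distance between bar and fixture below 0.005 m and z of bar in the frame of fixture below 0.0365 m and angle between the y axis of bar and the y axis of fixture, either way round below 0.06 rad and angle between bar's own z axis and vertical below 0.04 rad), for 0.2 s.
3. both T-studs are through bar and deck and turned a quarter turn (horizontal distance between bar and fixture below 0.005 m and z of bar in the frame of fixture below 0.0365 m and angle between the y axis of bar and the y axis of fixture, either way round below 0.06 rad and angle between bar's own z axis and vertical below 0.04 rad and (horizontal distance between stud0 and slot_left below 0.013 m or horizontal distance between stud0 and slot_right below 0.013 m) and z of each of stud0, stud1 in the frame of fixture below 0.0195 m and angle between each of stud0, stud1's own z axis and vertical below 0.12 rad and angle between the y axis of each of stud0, stud1 and the y axis of fixture, either way round above 1.22 rad and (horizontal distance between stud1 and slot_left below 0.013 m or horizontal distance between stud1 and slot_right below 0.013 m)), for 0.2 s.
4. the toggle switch is on (value of joint switch above 0.8 rad), for 0.2 s.
At the end, for the whole second after the job is handed in: Modules flat in pockets (6 mm, terminals at the contact board); bar flat on both decks (5 mm, 0.06 rad; 2.5 mm in height); T-studs upright through the slots (13 mm), collars on the bar (2.5 mm), turned to within 0.35 rad of square across; switch beyond 0.8 rad; bar and studs at rest (all of step 1 and all of step 3 and value of joint switch above 0.8 rad and linear speed of each of bar, stud0, stud1 below 0.02 m/s); the robot touches nothing.
It fails at once if the tin is moved more than 3 cm (distance of tin from where it was at the start of the episode above 0.03 m).
It fails at once if the driver is moved more than 3 cm (distance of driver from where it was at the start of the episode above 0.03 m).
It fails at once if the flux is moved more than 3 cm (distance of flux from where it was at the start of the episode above 0.03 m).
It fails at once if the tweezers is moved more than 3 cm (distance of tweezers from where it was at the start of the episode above 0.03 m).
Of module0, module1, module2, module3, module4 only 3 to 5 are there at a start; the rules pass over those that are not, and their reading is None.
At some moment in a run one of module0, module1, module2, module3, module4, bar may be knocked a few centimetres aside while the robot is not near it.
It also fails if it takes over 208 s, if anything falls off the work surface, if the arm or the gripper's body presses on something with over 40 N, if the wrist force passes 120 N, or if a joint passes its speed limit or range.

## Working session

There is one attempt and no reset: what is moved stays moved. The work goes in short steps, Python scripts to look and compute and a shell command to move; the robot and the scene stay as the last step left them, time stands still between calls to the robot, and variables do not carry over. Pictures are saved under pics/ and viewed, at most 14 in all, crops included, and the job is handed in when it is done.

```bash
ls; mkdir -p pics
python3 - <<'E'
from workcell import ctrl
import cv2
o=ctrl.get_obs();print(o)
for n in("scene","top"):
    d=ctrl.get_image(n);cv2.imwrite(f"pics/{n}0.png",d["img"][:,:,::-1])
    print(n,{k:v for k,v in d.items() if k!="img"})
E
```

```text
jog.py
pics
workcell.py
{'t': 0.0, 'qpos': array([ 1.29997646e+00,  4.23848462e-01,  1.63071656e+00, -3.56708778e-06,
        1.08858205e+00, -1.89938054e-02]), 'qvel': array([-3.76305741e-04, -2.66809247e-04, -5.90050462e-04,  4.11750756e-05,
        8.36691796e-04,  1.09985081e-03]), 'joint_torque': array([-8.39270251e-04, -5.44647574e+01, -2.73651302e+01,  6.44085836e-02,
        2.28435552e-02, -1.20689147e-04]), 'ee_pos': array([155.55960877, 604.76941332, 238.88648051]), 'orientation': array([-3.94492567e-01, -3.11650181e+00,  2.41663595e-03]), 'ft_force': array([ 0.53399951, -0.07264482,  0.72510226]), 'moment': array([ 0.04806555, -0.01070949, -0.01185474]), 'grasp_force': 0.0, 'width': 87.64381227809079}
scene {'fx': 402.64156459053197, 'fy': 402.64156459053197, 'cx': 260.6233457599698, 'cy': 187.4727908749669, 'k1': 0.02410505658288489, 'R': array([[ 0.84215878,  0.53902686,  0.01478619],
       [ 0.45095613, -0.68899578, -0.56738292],
       [-0.29564701,  0.48449443, -0.82332132]]), 't': array([-458.97659614, -134.22790804, 1147.93314669])}
top {'fx': 465.72608836432084, 'fy': 465.72608836432084, 'cx': 254.02178639104275, 'cy': 192.41942124007662, 'k1': -0.016321246719236904, 'R': array([[ 0.0229034 , -0.99970602,  0.00795625],
       [-0.99603951, -0.02350184, -0.08574941],
       [ 0.08591119, -0.00596079, -0.99628497]]), 't': array([   4.59710538,  544.23522019, 1458.89671772])}
```
Run:
```python
import cv2
a=cv2.imread("pics/top0.png");cv2.imwrite("pics/top0b.png",cv2.resize(a,(800,600),interpolation=cv2.INTER_CUBIC))
```

View pics/top0b.png

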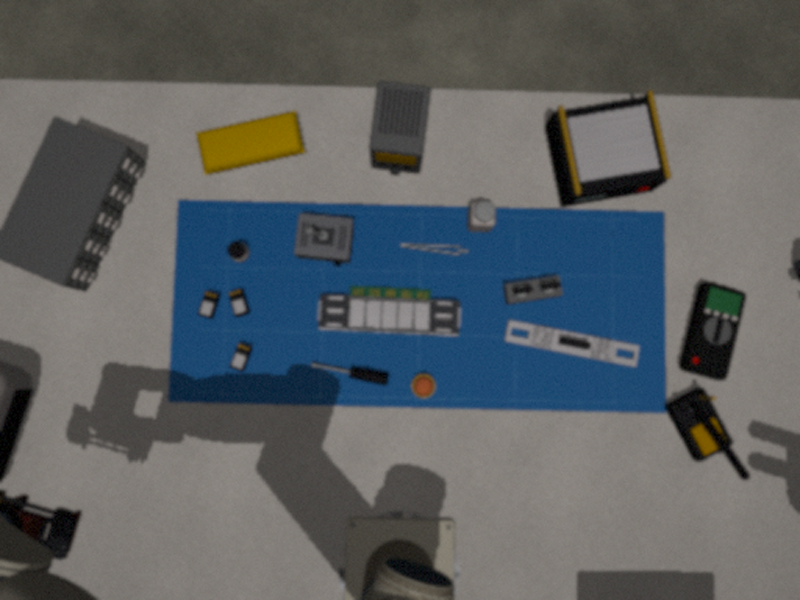

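View pics/scene0.png

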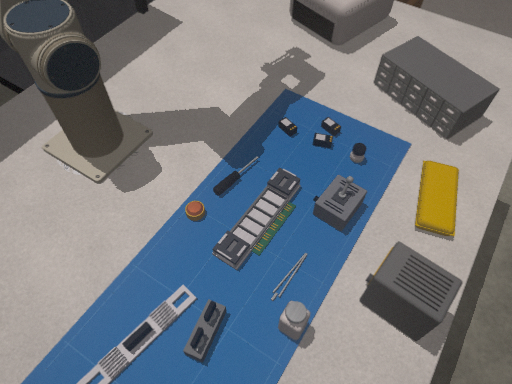

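The top view (800x600) shows three modules at left, at (208,304), (238,302) and (241,355). The fixture is at (390,312), the supply at (325,237), the rack at (533,288) and the bar at (572,343). The bystanders are the tin (424,386), driver (350,373), tweezers (435,248) and jars (482,212) and (237,250).

```bash
cat > h.py <<'E'
import numpy as np, cv2
from workcell import ctrl
from scipy.spatial.transform import Rotation as Ro
def ray(d,u,v):
    p=np.array([(u-d["cx"])/d["fx"],(v-d["cy"])/d["fy"]]);q=p.copy()
    for _ in range(20): q=p/(1+d["k1"]*(q@q))
    R=np.asarray(d["R"]);return -R.T@d["t"], R.T@np.array([q[0],q[1],1.])
def pt(d,u,v,z):
    o,r=ray(d,u,v);return (o+r*(z-o[2])/r[2])
def px(d,X):
    c=np.asarray(d["R"])@X+d["t"];q=c[:2]/c[2];q=q*(1+d["k1"]*(q@q))
    return q[0]*d["fx"]+d["cx"],q[1]*d["fy"]+d["cy"]
def rects(d,mask,z,amin=30):
    for c in cv2.findContours(mask.astype(np.uint8),0,cv2.CHAIN_APPROX_NONE)[0]:
        if cv2.contourArea(c)<amin: continue
        w=np.array([pt(d,u,v,z)[:2] for u,v in c[:,0]],np.float32)
        (x,y),s,a=cv2.minAreaRect(w)
        m=cv2.moments(c);yield (round(m["m10"]/m["m00"],1),round(m["m01"]/m["m00"],1)),np.round([x,y,*s,a],1)
def plan(x,y,z,yaw,fine=False):
    """yaw deg = direction of tool y in world. prints rz to do first, then dx,dy,dz in turned frame"""
    o=ctrl.get_obs();R=Ro.from_rotvec(o["orientation"]).as_matrix()
    a=np.radians(yaw);Y=np.array([np.cos(a),np.sin(a),0]);Z=np.array([0,0,-1.]);X=np.cross(Y,Z)
    T=np.stack([X,Y,Z],1);rv=Ro.from_matrix(R.T@T).as_rotvec()
    dp=T.T@(np.array([x,y,z])-o["ee_pos"])
    print("rot",rv.round(3),"then d",dp.round(1),"yawnow",np.degrees(np.arctan2(R[1,1],R[0,1])).round(1),"pos",o["ee_pos"].round(1),"t",round(o["t"],2))
def snap(n,f=None,crop=None,s=1):
    d=ctrl.get_image(n)
    if f:
        i=d["img"][:,:,::-1]
        if crop: i=i[crop[1]:crop[3],crop[0]:crop[2]]
        cv2.imwrite(f"pics/{f}.png",cv2.resize(i,None,fx=s,fy=s,interpolation=cv2.INTER_CUBIC))
    return d
E
python3 - <<'E'
from h import *
d=snap("top")
k=1.5625
for n,u,v,z in [("fix",390,312,37),("m",208,304,27),("m",238,302,27),("m",241,355,27),("supply",323,235,58),("rack",533,290,37),("bar",572,343,11),("tin",424,386,32),("j",482,212,45),("j2",237,250,45)]:
    print(n,pt(d,u/k,v/k,z).round())
w=snap("wrist");print({q:w[q] for q in w if q!="img"})
# mat objects
hsv=cv2.cvtColor(d["img"],cv2.COLOR_RGB2HSV);o=ctrl.get_obs()
R=Ro.from_rotvec(o["orientation"]).as_matrix();C=-w["R"].T@w["t"];print("cam in tool",R.T@(C-o["ee_pos"]),"\n",R.T@w["R"].T)
plan(600,0,240,0)
E
```

```text
fix [520.  31.  37.]
m [528. 400.  27.]
m [533. 340.  27.]
m [426. 329.  27.]
supply [670. 169.  58.]
rack [ 571. -258.   37.]
bar [ 466. -344.   11.]
tin [373. -41.  32.]
j [ 727. -151.   45.]
j2 [637. 342.  45.]
{'fx': 305.0391959665102, 'fy': 305.0391959665102, 'cx': 259.0045911912618, 'cy': 187.2020407044103, 'k1': -0.06465395190251354, 'R': array([[ 0.24763985,  0.96885117, -0.00138199],
       [ 0.92594189, -0.23625188,  0.29464669],
       [ 0.28514229, -0.07424591, -0.95560526]]), 't': array([-625.6534741 ,  -36.39403564,  391.64557347])}
cam in tool [  81.5363001     1.23854099 -144.91740962] 
 [[ 1.50521479e-03 -9.55602704e-01 -2.94654386e-01]
 [ 9.99998774e-01  1.56559390e-03  3.09758605e-05]
 [ 4.31708494e-04 -2.94654071e-01  9.55603889e-01]]
rot [-1.000e-03  1.000e-03  1.319e+00] then d [-605.   444.4   -0.8] yawnow 75.6 pos [155.6 605.  239.2] t 0.2
```

```bash
python3 jog.py '[[0,0,0,0,0,0.12],[0,0,0,0,0,0.12],[0,0,0,0,0,0.12],[0,0,0,0,0,0.12],[0,0,0,0,0,0.12]]'
python3 jog.py '[[0,0,0,0,0,0.12],[0,0,0,0,0,0.12],[0,0,0,0,0,0.12],[0,0,0,0,0,0.12],[0,0,0,0,0,0.12]]'
python3 jog.py '[[0,0,0,0,0,0.119],[-35,35,0,0,0,0],[-35,35,0,0,0,0],[-35,35,0,0,0,0],[-35,35,0,0,0,0]]' 86
python3 jog.py '[[-10,35,0,0,0,0],[-10,35,0,0,0,0],[-10,35,0,0,0,0],[-5,35,0,0,0,0],[0,35,0,0,0,0]]'
python3 jog.py '[[0,20,0,0,0,0],[0,0,0,0,0,0],[0,0,0,0,0,0]]'
python3 - <<'E'
from h import *
plan(500,400,240,0)
d=snap("wrist","w1",s=1.5)
E
```

```text
t: 0.62
ee_pos: [155.6, 605.1, 239.4]
orientation: [1.306, 2.857, -0.001]
ft_force: [0.6, -0.4, 0.3]
width: 87.3
grasp_force: 0.0
t: 1.03
ee_pos: [155.6, 605.1, 239.4]
orientation: [2.092, 2.343, -0.001]
ft_force: [-0.0, 1.1, 0.3]
width: 87.8
grasp_force: 0.0
t: 1.45
ee_pos: [274.2, 486.0, 239.5]
orientation: [2.22, 2.223, -0.001]
ft_force: [-0.2, 0.7, 0.5]
width: 86.2
grasp_force: 0.0
t: 1.87
ee_pos: [450.1, 450.9, 239.7]
orientation: [2.222, 2.22, -0.001]
ft_force: [0.2, 0.7, 0.3]
width: 85.9
grasp_force: 0.0
t: 2.12
ee_pos: [469.0, 451.9, 239.0]
orientation: [-2.223, -2.219, 0.002]
ft_force: [-0.1, 0.4, -0.2]
width: 86.3
grasp_force: 0.0
rot [-0.001  0.001 -0.002] then d [-51.9  31.   -1. ] yawnow -0.1 pos [469.  451.9 239. ] t 2.12
```

View pics/w1.png

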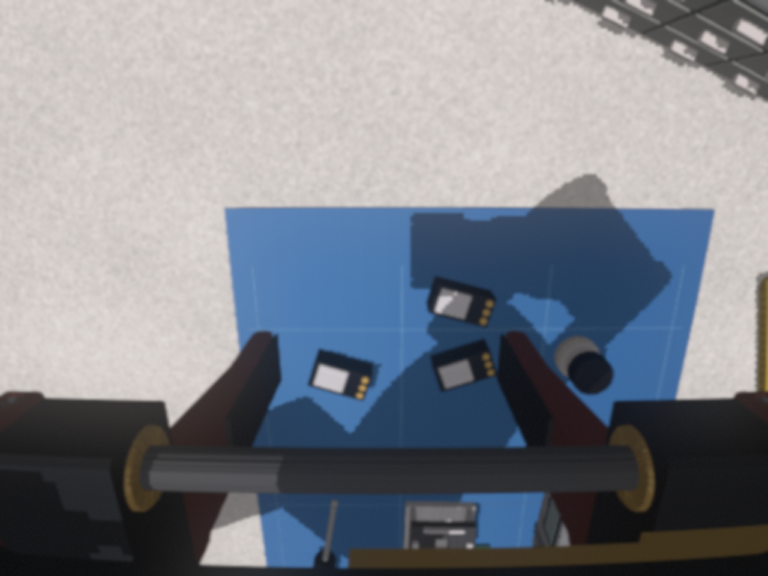

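The wrist view shows three modules at (460,300), (343,375) and (463,365), all with brass terminals towards +x. The white/black flux jar is at (583,365). I'll look at the fixture next.

```bash
python3 jog.py '[[-40,3,0,0,0,0],[-40,3,0,0,0,0],[-40,3,0,0,0,0],[-40,3,0,0,0,0],[-40,3,0,0,0,0]]' 86
python3 jog.py '[[-40,6,0,0,0,0],[-40,6,0,0,0,0],[-40,6,0,0,0,0],[-40,6,0,0,0,0],[-40,6,0,0,0,0]]'
python3 jog.py '[[-40,0,0,0,0,0],[-40,0,0,0,0,0],[-30,0,0,0,0,0],[0,0,0,0,0,0],[0,0,0,0,0,0]]'
python3 - <<'E'
from h import *
plan(520,-70,240,0)
d=snap("wrist","w2",crop=(120,100,420,290),s=2.6)
print([px(d,np.array([520,31,z])) for z in (3,37)])
np.savez("w2.npz",**d)
E
```

```text
t: 2.58
ee_pos: [481.5, 251.4, 239.7]
orientation: [-2.219, -2.224, 0.001]
ft_force: [1.5, -0.1, -0.0]
width: 86.2
grasp_force: 0.0
t: 3.0
ee_pos: [512.1, 51.7, 239.9]
orientation: [-2.219, -2.224, -0.0]
ft_force: [1.7, 0.2, -0.6]
width: 85.8
grasp_force: 0.0
t: 3.42
ee_pos: [512.6, -57.7, 239.7]
orientation: [-2.223, -2.219, 0.0]
ft_force: [0.2, -0.2, 0.8]
width: 86.1
grasp_force: 0.0
rot [-0.    -0.    -0.002] then d [-12.3   7.4  -0.3] yawnow -0.1 pos [512.6 -57.7 239.7] t 3.42
[(np.float64(265.22058038094247), np.float64(88.3663927190732)), (np.float64(265.8097060586854), np.float64(87.84173215177348))]
```

View pics/w2.png

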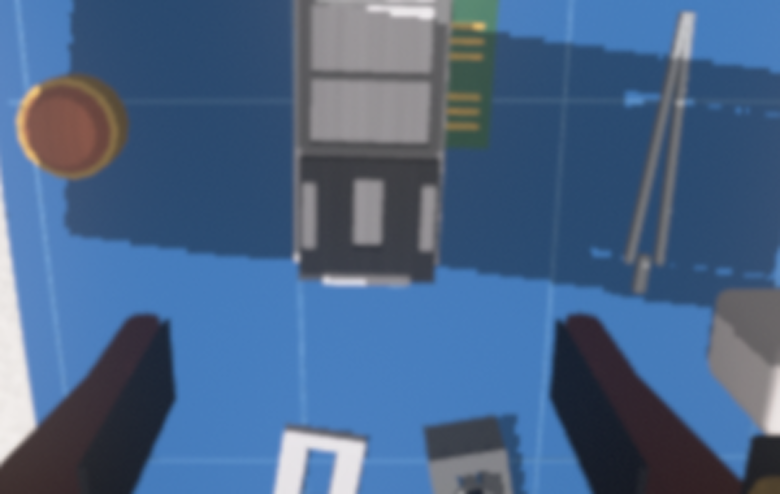

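The wrist crop shows the fixture's right deck at (368,215), with its two light side ears at (308,215) and (427,215). The green contact board lies flat and low beside the rails at (470,90). I can therefore grip the modules along x. Next I'll take one view covering the whole fixture.

```bash
python3 jog.py '[[20,4,-30,0,0,0],[20,4,-30,0,0,0],[0,0,0,0,0,0],[0,0,0,0,0,0]]' 86
python3 - <<'E'
from h import *
plan(520,-20,300,0)
d=snap("wrist","w3",crop=(160,0,360,300),s=2)
np.savez("w3.npz",**d)
E
```

```text
t: 3.8
ee_pos: [522.1, -15.1, 301.2]
orientation: [2.215, 2.224, 0.004]
ft_force: [-0.6, -0.8, -0.3]
width: 86.1
grasp_force: 0.0
rot [ 0.003 -0.     0.004] then d [-4.9 -2.1  1.2] yawnow 0.2 pos [522.1 -15.1 301.2] t 3.8
```

View pics/w3.png

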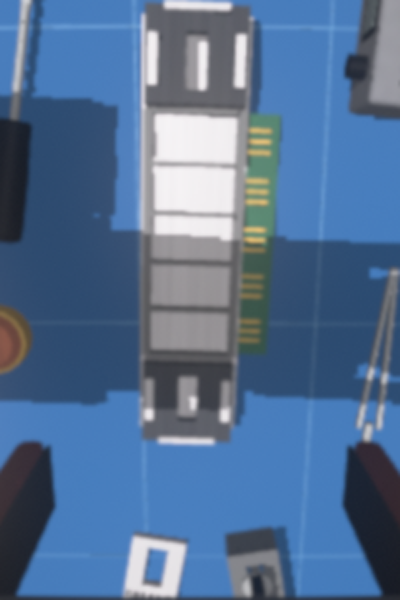

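```bash
cat >> h.py <<'E'
def blob(d,u,v,hu,hv,z):
    """brightest-region centroid in window, row/col gain-normalised"""
    g=cv2.cvtColor(np.asarray(d["img"]),cv2.COLOR_RGB2GRAY).astype(float)[int(v-hv):int(v+hv)+1,int(u-hu):int(u+hu)+1]
    ax=1 if hu<hv else 0
    mn=g.min(ax,keepdims=True);mx=g.max(ax,keepdims=True)
    w=np.clip((g-mn)/(mx-mn+1e-6)-.5,0,None)
    yy,xx=np.mgrid[int(v-hv):int(v+hv)+1,int(u-hu):int(u+hu)+1]
    a=(w*xx).sum()/w.sum(),(w*yy).sum()/w.sum()
    return np.array(a).round(2),pt(d,*a,z).round(1)
E
python3 - <<'E'
from h import *
d=dict(np.load("w3.npz"))
f=lambda u,v:(u/2+160,v/2)
for n,u,v,hu,hv in [("UL",152,59,5,9),("UR",241,60,5,9),("LL",149,400,5,8),("LR",226,401,5,8)]:
    print(n,blob(d,*f(u,v),hu,hv,41))
for n,u,v in [("U",197,7),("L",186,440)]: print(n,blob(d,*f(u,v),8,4,41))
g=cv2.cvtColor(d["img"],cv2.COLOR_RGB2GRAY)
print("slot rows U",g[10:55,258],"L",g[180:222,253]); print("ear U col",g[8:50,236],"R",g[8:50,280])
E
```

```text
UL (array([234.84,  28.92]), array([492.7, 144. ,  41. ]))
UR (array([279.84,  29.89]), array([547.5, 143.2,  41. ]))
LL (array([233.03, 200.03]), array([486.8, -76.6,  41. ]))
LR (array([272.75, 199.91]), array([542.8, -76.2,  41. ]))
U (array([257.85,   2.07]), array([520.6, 174.2,  41. ]))
L (array([253.  , 220.08]), array([ 514.9, -107.1,   41. ]))
slot rows U [ 98  99  99  99  96  90  89 111 136 149 157 167 172 173 174 173 174 174
 174 174 174 174 174 174 174 174 174 174 175 175 175 175 175 170 154 124
 105 103 104 104 103  98  94 106 130] L [ 81  65  59  62  64  65  68  84 113 138 148 148 149 149 148 149 149 151
 155 158 154 152 151 150 149 148 144 134 108  81  79  90  95  96  96  97
  96 108 144 193 217 200]
ear U col [ 98  98  98  99  99 101 120 166 216 234 238 239 239 239 239 239 239 239
 239 239 239 238 239 238 238 238 239 239 239 239 239 239 237 224 173 121
 103 101 102 102 102 102] R [ 94  94  95  95  95  94  95 102 140 197 228 235 236 236 237 237 237 237
 237 237 236 236 236 236 236 236 236 236 237 237 237 236 236 235 230 202
 143 104 100  99  99 100]
```

```bash
python3 jog.py '[[40,-4,10,0,0,0],[40,-4,10,0,0,0],[40,-4,10,0,0,0],[40,-4,10,0,0,0],[40,-4,10,0,0,0]]' 86
python3 jog.py '[[40,-4,10,0,0,0],[40,-4,0,0,0,0],[35,0,0,0,0,-0.004],[0,0,0,0,0,0],[0,0,0,0,0,0]]'
cat >> h.py <<'E'
def mods(d,off=(0,0),z=27.5):
    """terminals (brass) and label (grey-white) near each other -> module pose"""
    im=np.asarray(d["img"]);hsv=cv2.cvtColor(im,cv2.COLOR_RGB2HSV);H,S,V=[hsv[:,:,i].astype(int) for i in range(3)]
    br=((H>10)&(H<35)&(S>90)&(V>60));lab=((S<70)&(V>75))
    def cc(m,lo,hi):
        n,_,st,ce=cv2.connectedComponentsWithStats(m.astype(np.uint8),connectivity=8)
        return [(ce[i],st[i,4]) for i in range(1,n) if lo<=st[i,4]<=hi]
    B=[pt(d,*c,z)[:2] for c,a in cc(br,3,80)];L=[pt(d,*c,z)[:2] for c,a in cc(lab,60,800)]
    for l in L:
        T=[b for b in B if np.linalg.norm(b-l)<45]
        if len(T)!=3: 
            if T: print("label",l.round(1),"nT",len(T))
            continue
        t=np.mean(T,0);e=np.array(sorted(T,key=lambda b:b[1]));w=e[2]-e[0];h=t-l
        c=t-21*h/np.linalg.norm(h)
        print("mod ctr",c.round(1),"term",t.round(1),"heading deg lab/row",np.degrees(np.arctan2(h[1],h[0])).round(1),np.degrees(np.arctan2(-w[0],w[1])).round(1),"lab d",np.linalg.norm(h).round(1))
E
python3 - <<'E'
from h import *
plan(490,300,240,0)
d=snap("wrist");np.savez("w4.npz",**d);mods(d)
E
```

```text
t: 4.27
ee_pos: [499.6, 183.9, 247.7]
orientation: [-2.22, -2.221, 0.004]
ft_force: [0.3, 0.1, -0.2]
width: 86.0
grasp_force: 0.0
t: 4.68
ee_pos: [491.9, 298.6, 237.8]
orientation: [-2.212, -2.23, 0.005]
ft_force: [-0.5, -0.6, 0.2]
width: 85.9
grasp_force: 0.0
rot [-0.003  0.002  0.008] then d [ 1.4 -1.9 -2.2] yawnow 0.4 pos [491.9 298.6 237.8] t 4.68
label [527.4 339.8] nT 2
label [552.7 130.2] nT 2
```

Run:
```python
from h import *
d=dict(np.load("w4.npz"));im=d["img"][:,:,::-1]
cv2.imwrite("pics/w4.png",cv2.resize(im[70:270,150:350],None,fx=3,fy=3,interpolation=cv2.INTER_CUBIC))
```

```text
(no output)
```

View pics/w4.png

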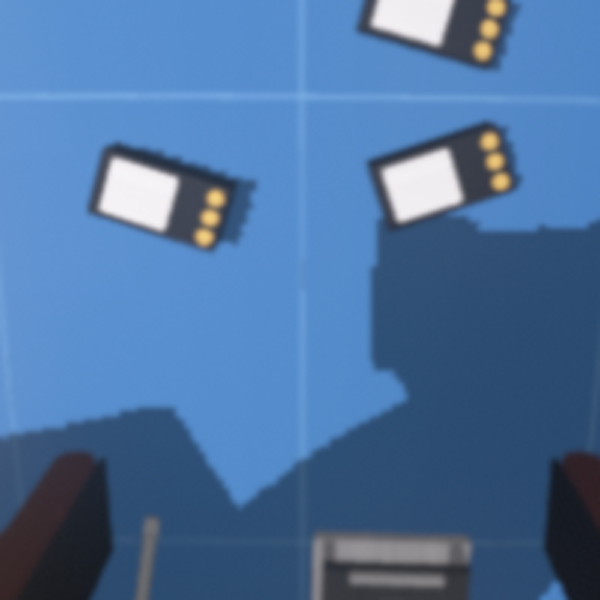

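The crop shows module terminals at about (210,218), (495,160) and (490,30), with white labels at (138,193) and (422,187).

```bash
python3 - <<'E'
s=open('h.py').read();i=s.index("def mods")
s=s[:i]+'''def mods(d,z=27.5,near=None):
    im=np.asarray(d["img"]);hsv=cv2.cvtColor(im,cv2.COLOR_RGB2HSV);H,S,V=[hsv[:,:,i].astype(int) for i in range(3)]
    br=cv2.morphologyEx(((H>10)&(H<35)&(S>80)&(V>60)).astype(np.uint8),cv2.MORPH_CLOSE,np.ones((5,5)))
    lab=((S<70)&(V>85)).astype(np.uint8)
    def cc(m,lo,hi):
        for c in cv2.findContours(m,0,2)[0]:
            w=np.array([pt(d,*p,z)[:2] for p in c[:,0]],np.float32);a=cv2.contourArea(w) if len(w)>2 else 0
            if lo<a<hi: yield cv2.minAreaRect(w)
    B=list(cc(br,40,400));L=list(cc(lab,250,900))
    for l in L:
        for b in B:
            h=np.subtract(b[0],l[0]);n=np.linalg.norm(h)
            if not 12<n<45: continue
            bx=cv2.boxPoints(l);e=[bx[1]-bx[0],bx[2]-bx[1]];v=max(e,key=lambda q:abs(q@h)/np.linalg.norm(q));v=v*np.sign(v@h)
            print("ctr",(np.array(b[0])-21*h/n).round(1),"term",np.round(b[0],1),"heading",np.degrees(np.arctan2(h[1],h[0])).round(1),"labrect",np.degrees(np.arctan2(v[1],v[0])).round(1),"n",n.round(1))
'''
open('h.py','w').write(s)
E
python3 - <<'E'
from h import *
d=dict(np.load("w4.npz"));mods(d)
E
```

```text
ctr [425.1 332.6] term [445.  325.9] heading -18.6 labrect -18.2 n 28.1
ctr [534.8 341.7] term [554.7 348.6] heading 19.0 labrect 18.7 n 29.4
ctr [529.5 402.3] term [549.8 397. ] heading -14.7 labrect -15.3 n 29.5
```

Run:
```python
from h import *
plan(534.8,341.7,31,18.9)
```

```text
rot [-0.003  0.001 -0.324] then d [ 28.1  54.8 207. ] yawnow 0.4 pos [492.1 297.4 238. ] t 4.73
```

```bash
python3 jog.py '[[0,0,0,0,0,-0.108],[0,0,0,0,0,-0.108],[0,0,0,0,0,-0.108],[14,27,40,0,0,0],[14,27,40,0,0,0]]' 80
python3 jog.py '[[0,0,30,0,0,0],[0,0,30,0,0,0],[0,0,0,0,0,0],[0,0,0,0,0,0]]'
python3 - <<'E'
from h import *
plan(534.8,341.7,31,18.9)
d=snap("wrist");mods(d)
E
```

```text
t: 5.15
ee_pos: [529.7, 332.5, 174.5]
orientation: [1.83, 2.551, 0.005]
ft_force: [-0.2, 0.7, 0.6]
width: 79.5
grasp_force: 0.0
t: 5.48
ee_pos: [527.2, 331.6, 111.7]
orientation: [-1.83, -2.551, 0.007]
ft_force: [-0.1, 0.0, -0.2]
width: 79.7
grasp_force: 0.0
rot [-0.005  0.001 -0.003] then d [ 7.1 10.4 80.7] yawnow 18.7 pos [527.2 331.6 111.7] t 5.48
ctr [535.1 341.8] term [555.  348.6] heading 18.9 labrect 18.9 n 29.2
ctr [425.  332.4] term [444.9 325.8] heading -18.5 labrect -17.8 n 28.9
ctr [529.7 402.5] term [550. 397.] heading -15.2 labrect -15.6 n 30.2
```

```bash
python3 jog.py '[[7,10.5,20,0,0,0],[0,0,25,0,0,0],[0,0,0,0,0,0],[0,0,0,0,0,0]]'
python3 - <<'E'
from h import *
plan(534.9,341.7,31,18.9)
E
```

```text
t: 5.87
ee_pos: [536.2, 343.4, 69.6]
orientation: [1.829, 2.554, -0.0]
ft_force: [-0.5, -0.1, 0.9]
width: 79.9
grasp_force: 0.0
rot [-0.     0.    -0.002] then d [-1.2 -1.8 38.6] yawnow 18.8 pos [536.2 343.4  69.6] t 5.87
```

```bash
python3 jog.py '[[-1,-1.5,19,0,0,0],[0,0,19,0,0,0],[0,0,0,0,0,0],[0,0,0,0,0,0]]'
python3 -c "
from h import *
plan(534.9,341.7,31,18.9)"
python3 jog.py '[[0,0,0,0,0,0],[0,0,0,0,0,0],[0,0,0,0,0,0],[0,0,0,0,0,0],[0,0,0,0,0,0]]' 45
python3 -c "
from h import *
plan(534.9,341.7,31,18.9)"
```

```text
t: 6.2
ee_pos: [535.4, 342.4, 31.9]
orientation: [1.829, 2.554, 0.001]
ft_force: [-0.5, 0.5, -0.2]
width: 80.1
grasp_force: 0.0
rot [ 0.001 -0.    -0.002] then d [-0.5 -0.7  0.9] yawnow 18.8 pos [535.4 342.4  31.9] t 6.2
t: 6.62
ee_pos: [535.3, 342.6, 31.1]
orientation: [1.829, 2.554, 0.001]
ft_force: [-0.3, -0.0, 5.1]
width: 51.8
grasp_force: 30.0
rot [ 0.001 -0.    -0.002] then d [-0.7 -0.7  0.1] yawnow 18.8 pos [535.3 342.6  31.1] t 6.62
```

```bash
python3 jog.py '[[0,0,-35,0,0,0],[0,0,-35,0,0,0],[0,0,0,0,0,0.116],[0,0,0,0,0,0.116],[0,0,0,0,0,0.116]]'
python3 jog.py '[[-40,0,0,0,0,0],[-40,0,0,0,0,0],[-40,0,0,0,0,0],[-40,0,0,0,0,0],[-40,0,0,0,0,0]]'
python3 jog.py '[[-38,-8,0,0,0,0],[-32,-8,0,0,0,0],[0,0,0,0,0,0],[0,0,0,0,0,0]]'
python3 -c "
from h import *
plan(518.2,66.5,39,-1.1)
o=ctrl.get_obs();d=snap('wrist');np.savez('w5',**d)
mods(d,z=o['ee_pos'][2]-4);print(px(d,o['ee_pos']-[0,0,4]),px(d,o['ee_pos']-[-21,0,4]))"
```

```text
t: 7.03
ee_pos: [535.4, 342.6, 101.4]
orientation: [2.25, 2.193, 0.002]
ft_force: [-0.1, -0.6, -1.4]
width: 51.6
grasp_force: 30.0
t: 7.45
ee_pos: [530.6, 140.9, 100.4]
orientation: [2.243, 2.2, -0.0]
ft_force: [0.3, -0.7, -0.7]
width: 51.8
grasp_force: 30.0
t: 7.78
ee_pos: [513.2, 71.2, 100.5]
orientation: [-2.247, -2.195, 0.0]
ft_force: [0.4, 0.3, 0.1]
width: 51.5
grasp_force: 30.0
rot [-0.     0.    -0.004] then d [-4.7  5.  61.5] yawnow -1.3 pos [513.2  71.2 100.5] t 7.78
ctr [520.1  54.1] term [534.4  69.5] heading 47.2 labrect 89.5 n 25.8
ctr [513.4  70.2] term [534.4  69.5] heading -1.9 labrect -1.1 n 29.2
(np.float64(258.7926886977487), np.float64(250.9550932713264)) (np.float64(297.0801015602027), np.float64(250.16377437142918))
```

```bash
python3 jog.py '[[-3.8,5,20,0,0,0],[0,0,18,0,0,0],[0,0,0,0,0,0],[0,0,0,0,0,0]]'
python3 -c "
from h import *
plan(518.2,67.4,39,-1.1)"
```

```text
t: 8.17
ee_pos: [518.2, 70.0, 61.8]
orientation: [-2.241, -2.2, 0.002]
ft_force: [0.3, -0.4, -1.1]
width: 52.0
grasp_force: 30.0
rot [-0.002  0.     0.001] then d [-2.6  0.1 22.8] yawnow -1.1 pos [518.2  70.   61.8] t 8.17
```

```bash
python3 jog.py '[[-2.6,0,4,0,0,0],[0,0,0,0,0,0],[0,0,0,0,0,0]]'
python3 -c "
from h import *
plan(518.2,67.4,39,-1.1)
o=ctrl.get_obs();d=snap('wrist')
mods(d,z=o['ee_pos'][2]-4)"
```

```text
t: 8.42
ee_pos: [518.8, 66.6, 58.9]
orientation: [2.243, 2.199, 0.001]
ft_force: [0.3, -0.0, -0.2]
width: 51.7
grasp_force: 30.0
rot [ 0.001 -0.    -0.   ] then d [ 0.8 -0.6 19.9] yawnow -1.1 pos [518.8  66.6  58.9] t 8.42
```

```bash
python3 jog.py '[[0.5,-0.3,8,0,0,0],[0,0,4,0,0,0],[0,0,3,0,0,0],[0,0,3,0,0,0],[0,0,0,0,0,0]]'
python3 -c "
from h import *
plan(518.2,67.4,39,-1.1)"
```

```text
t: 8.88
ee_pos: [517.8, 66.7, 39.6]
orientation: [-2.243, -2.198, 0.002]
ft_force: [-0.3, -0.1, 0.6]
width: 51.5
grasp_force: 30.0
rot [-0.001  0.    -0.001] then d [0.7 0.4 0.6] yawnow -1.2 pos [517.8  66.7  39.6] t 8.88
```

```bash
python3 jog.py '[[0,0,0.5,0,0,0],[0,0,0,0,0,0],[0,0,0,0,0,0]]' 64
python3 jog.py '[[0,0,-35,0,0,0],[0,0,-35,0,0,0],[40,0,-10,0,0,0],[40,0,0,0,0,0],[40,0,0,0,0,0]]' 80
python3 jog.py '[[40,0,0,0,0,0],[40,0,0,0,0,0],[40,0,0,0,0,0],[0,0,0,0,0,0.12],[0,0,0,0,0,0.12]]'
python3 jog.py '[[0,0,0,0,0,0],[0,0,0,0,0,0]]'
python3 -c "
from h import *
d=snap('wrist');mods(d)
plan(529.6,402.4,31,-15.2)
plan(425,332.5,31,-18.2)"
```

```text
t: 9.13
ee_pos: [518.4, 66.8, 39.9]
orientation: [2.243, 2.199, 0.0]
ft_force: [1.2, -0.1, -0.2]
width: 63.6
grasp_force: 0.0
t: 9.55
ee_pos: [521.7, 187.9, 121.7]
orientation: [2.245, 2.196, 0.005]
ft_force: [0.8, -0.0, -0.2]
width: 79.9
grasp_force: 0.0
t: 9.97
ee_pos: [522.9, 309.4, 120.1]
orientation: [2.492, 1.913, 0.002]
ft_force: [0.0, -0.5, -0.6]
width: 80.1
grasp_force: 0.0
t: 10.13
ee_pos: [522.8, 306.8, 119.9]
orientation: [2.487, 1.919, -0.0]
ft_force: [0.1, 0.4, 1.0]
width: 80.2
grasp_force: 0.0
ctr [424.8 332.3] term [444.7 325.5] heading -19.0 labrect -17.9 n 28.8
ctr [529.7 402.5] term [550.  397.1] heading -14.7 labrect -14.9 n 24.7
rot [-0.     0.     0.009] then d [ 94.3 -18.7  88.9] yawnow -14.7 pos [523.  306.5 119.9] t 10.18
rot [-0.     0.     0.061] then d [  -5.9 -101.2   88.9] yawnow -14.7 pos [523.  306.5 119.9] t 10.18
```

C next: (529.7, 402.5), yaw -15.

```bash
python3 jog.py '[[32,-6,0,0,0,0.005],[32,-6,20,0,0,0],[30,-6.5,20,0,0,0],[0,0,0,0,0,0],[0,0,0,0,0,0]]'
python3 -c "
from h import *
plan(529.7,402.5,31,-15)"
```

```text
t: 10.6
ee_pos: [528.8, 402.3, 78.4]
orientation: [2.492, 1.913, -0.004]
ft_force: [-0.5, 0.1, 0.8]
width: 80.0
grasp_force: 0.0
rot [-0.001  0.002  0.   ] then d [ 0.4  0.8 47.4] yawnow -15.0 pos [528.8 402.3  78.4] t 10.6
```

```bash
python3 jog.py '[[0.3,0.5,24,0,0,0],[0,0,23.5,0,0,0],[0,0,0,0,0,0]]'
python3 -c "
from h import *
plan(529.7,402.5,31,-15)"
python3 jog.py '[[0,0,0,0,0,0],[0,0,0,0,0,0],[0,0,0,0,0,0],[0,0,0,0,0,0],[0,0,0,0,0,0]]' 45
python3 jog.py '[[0,0,-35,0,0,0],[0,0,-35,0,0,0],[0,0,0,0,0,-0.121],[0,0,0,0,0,-0.121],[0,0,0,0,0,0]]'
python3 -c "
from h import *
plan(517.6,33.5,39,-1.1)"
```

```text
t: 10.85
ee_pos: [528.4, 399.3, 29.4]
orientation: [2.495, 1.909, -0.01]
ft_force: [-1.1, -1.0, 0.1]
width: 80.2
grasp_force: 0.0
rot [-0.004  0.005 -0.003] then d [ 3.4  0.5 -1.6] yawnow -15.2 pos [528.4 399.3  29.4] t 10.85
t: 11.27
ee_pos: [530.9, 402.8, 33.8]
orientation: [2.495, 1.908, 0.003]
ft_force: [0.2, -1.1, 5.6]
width: 51.6
grasp_force: 30.0
t: 11.68
ee_pos: [530.5, 402.8, 103.8]
orientation: [2.242, 2.201, 0.003]
ft_force: [-0.2, 0.8, -0.6]
width: 51.9
grasp_force: 30.0
rot [ 0.002 -0.001  0.001] then d [-369.5   -5.9   64.8] yawnow -1.1 pos [530.5 402.8 103.8] t 11.68
```

```bash
python3 jog.py '[[-40,0,0,0,0,0],[-40,0,0,0,0,0],[-40,0,0,0,0,0],[-40,0,0,0,0,0],[-40,0,0,0,0,0]]'
python3 jog.py '[[-40,0,0,0,0,0],[-40,0,0,0,0,0],[-40,0,0,0,0,0],[-30,0,0,0,0,0],[-19,-6,0,0,0,0]]'
python3 jog.py '[[0,0,15,0,0,0],[0,0,15,0,0,0],[0,0,0,0,0,0],[0,0,0,0,0,0],[0,0,0,0,0,0]]'
python3 -c "
from h import *
plan(517.6,33.5,42,-1.1)
o=ctrl.get_obs();d=snap('wrist');np.savez('w6',**d)
mods(d,z=o['ee_pos'][2]-7)"
```

```text
t: 12.1
ee_pos: [524.9, 200.9, 102.2]
orientation: [-2.251, -2.192, 0.001]
ft_force: [1.0, -0.1, 0.4]
width: 51.4
grasp_force: 30.0
t: 12.52
ee_pos: [516.1, 30.9, 102.5]
orientation: [2.253, 2.188, 0.001]
ft_force: [-0.4, -0.3, -0.2]
width: 51.3
grasp_force: 30.0
t: 12.93
ee_pos: [515.9, 34.0, 72.7]
orientation: [2.248, 2.195, 0.0]
ft_force: [-0.3, 0.1, -0.5]
width: 51.9
grasp_force: 30.0
rot [ 0.     0.    -0.005] then d [-0.4  1.7 30.7] yawnow -1.4 pos [515.9  34.   72.7] t 12.93
ctr [516.1  33.1] term [537.1  32.4] heading -2.0 labrect -1.2 n 29.3
```

```bash
python3 jog.py '[[0.4,1.6,12,0,0,-0.004],[0,0,0,0,0,0],[0,0,0,0,0,0]]'
python3 -c "
from h import *
plan(517.6,34.4,42,-1.1)"
python3 jog.py '[[0,0,5,0,0,0],[0,0,5,0,0,0],[0,0,4,0,0,0],[0,0,4,0,0,0],[0,0,0,0,0,0]]'
python3 -c "
from h import *
plan(517.6,34.4,42,-1.1)"
```

```text
t: 13.23
ee_pos: [517.1, 34.3, 59.9]
orientation: [-2.242, -2.2, 0.001]
ft_force: [-0.2, 0.5, -0.6]
width: 51.8
grasp_force: 30.0
rot [-0.001  0.     0.   ] then d [ 0.1  0.5 17.9] yawnow -1.1 pos [517.1  34.3  59.9] t 13.23
t: 13.65
ee_pos: [517.1, 34.1, 41.8]
orientation: [-2.242, -2.2, 0.001]
ft_force: [-0.0, 0.4, 0.1]
width: 51.7
grasp_force: 30.0
rot [-0.001  0.     0.   ] then d [ 0.3  0.5 -0.2] yawnow -1.1 pos [517.1  34.1  41.8] t 13.65
```

```bash
python3 jog.py '[[0,0,0.5,0,0,0],[0,0,0,0,0,0],[0,0,0,0,0,0]]' 64
python3 jog.py '[[0,0,-35,0,0,0],[0,0,-30,0,0,0],[40,-10,0,0,0,0],[40,-10,0,0,0,0],[40,-10,0,0,0,0]]' 80
python3 jog.py '[[40,-10,0,0,0,0],[40,-10,0,0,0,0],[0,0,0,0,0,0.1],[0,0,0,0,0,0.1],[0,0,0,0,0,0.1]]'
python3 jog.py '[[0,0,0,0,0,0],[0,0,0,0,0,0]]'
python3 -c "
from h import *
d=snap('wrist');mods(d)
plan(424.8,332.4,32,-18.2)"
```

```text
t: 13.9
ee_pos: [517.3, 34.1, 41.8]
orientation: [2.242, 2.2, -0.0]
ft_force: [0.9, 0.1, 0.3]
width: 63.6
grasp_force: 0.0
t: 14.32
ee_pos: [489.8, 155.5, 107.8]
orientation: [2.245, 2.197, 0.003]
ft_force: [1.2, 0.7, 0.7]
width: 80.0
grasp_force: 0.0
t: 14.73
ee_pos: [470.7, 236.2, 106.9]
orientation: [2.548, 1.837, 0.0]
ft_force: [0.2, 0.2, 0.2]
width: 80.0
grasp_force: 0.0
t: 14.9
ee_pos: [471.1, 235.1, 106.9]
orientation: [2.543, 1.844, 0.0]
ft_force: [0.0, 0.5, -0.0]
width: 79.9
grasp_force: 0.0
ctr [424.9 332.5] term [444.8 325.8] heading -18.4 labrect -18.2 n 25.8
rot [ 0.    -0.     0.002] then d [ 78.2 -74.5  74.9] yawnow -18.1 pos [471.1 234.9 106.9] t 14.95
```

```bash
python3 jog.py '[[28,-26,0,0,0,0],[28,-26,0,0,0,0],[22.2,-22.5,20,0,0,0],[0,0,15,0,0,0],[0,0,0,0,0,0]]'
python3 jog.py '[[0,0,0,0,0,0],[0,0,0,0,0,0]]'
python3 -c "
from h import *
plan(424.8,332.4,32,-18.2)"
```

```text
t: 15.37
ee_pos: [423.0, 332.7, 69.7]
orientation: [2.542, 1.846, -0.006]
ft_force: [-0.5, -1.0, 1.3]
width: 80.0
grasp_force: 0.0
t: 15.53
ee_pos: [425.5, 332.1, 72.3]
orientation: [2.546, 1.84, 0.0]
ft_force: [0.7, 0.1, -0.3]
width: 79.6
grasp_force: 0.0
rot [ 0.    -0.    -0.001] then d [ 0.1 -0.7 40.3] yawnow -18.3 pos [425.5 332.1  72.3] t 15.53
```

```bash
python3 jog.py '[[0,-0.5,20,0,0,0],[0,0,20,0,0,0],[0,0,0,0,0,0],[0,0,0,0,0,0]]'
python3 jog.py '[[0,0,0,0,0,0],[0,0,0,0,0,0],[0,0,0,0,0,0],[0,0,0,0,0,0],[0,0,0,0,0,0]]' 45
python3 jog.py '[[0,0,-35,0,0,0],[0,0,-35,0,0,0],[0,0,0,0,0,-0.1],[0,0,0,0,0,-0.1],[0,0,0,0,0,-0.1]]'
python3 -c "
from h import *
plan(517,0.5,42,-1.1)"
```

```text
t: 15.87
ee_pos: [424.7, 331.9, 32.1]
orientation: [2.547, 1.839, -0.002]
ft_force: [0.4, 0.8, 0.1]
width: 79.7
grasp_force: 0.0
t: 16.28
ee_pos: [424.8, 333.0, 32.5]
orientation: [2.546, 1.84, 0.002]
ft_force: [-1.2, -1.5, 4.6]
width: 51.7
grasp_force: 30.0
t: 16.7
ee_pos: [424.7, 333.1, 102.9]
orientation: [2.237, 2.206, 0.003]
ft_force: [0.1, 0.3, -0.4]
width: 51.6
grasp_force: 30.0
rot [ 0.001 -0.001  0.005] then d [-330.7   98.7   60.9] yawnow -0.8 pos [424.7 333.1 102.9] t 16.7
```

```bash
python3 jog.py '[[-39,12,0,0,0,0.005],[-39,12,0,0,0,0],[-39,12,0,0,0,0],[-39,12,0,0,0,0],[-39,12,0,0,0,0]]'
python3 jog.py '[[-39,12,0,0,0,0],[-39,12,0,0,0,0],[-39,12,0,0,0,0],[-18,3,15,0,0,0],[0,0,15,0,0,0]]'
python3 jog.py '[[0,0,0,0,0,0],[0,0,0,0,0,0],[0,0,0,0,0,0]]'
python3 -c "
from h import *
plan(517,0.5,41,-1.1)
o=ctrl.get_obs();d=snap('wrist')
mods(d,z=o['ee_pos'][2]-5.5)"
```

```text
t: 17.12
ee_pos: [480.0, 134.8, 102.0]
orientation: [2.247, 2.196, 0.0]
ft_force: [1.0, 1.1, 0.8]
width: 51.6
grasp_force: 30.0
t: 17.53
ee_pos: [517.6, -3.1, 72.5]
orientation: [2.25, 2.188, 0.004]
ft_force: [-0.6, 0.3, -0.8]
width: 51.8
grasp_force: 30.0
t: 17.78
ee_pos: [515.7, 1.1, 72.2]
orientation: [-2.247, -2.195, 0.0]
ft_force: [-0.3, 0.5, 0.0]
width: 51.5
grasp_force: 30.0
rot [-0.    -0.    -0.004] then d [-0.6  1.4 31.2] yawnow -1.3 pos [515.7   1.1  72.2] t 17.78
ctr [522.1 -15.2] term [ 5.368e+02 -2.000e-01] heading 45.5 labrect 90.2 n 29.0
ctr [5.158e+02 5.000e-01] term [ 5.368e+02 -2.000e-01] heading -1.9 labrect -1.1 n 29.3
```

```bash
python3 jog.py '[[0,1.4,12,0,0,-0.003],[0,0,0,0,0,0],[0,0,0,0,0,0]]'
python3 -c "
from h import *
plan(517,1.1,41,-1.1)"
python3 jog.py '[[0,0,5,0,0,0],[0,0,5,0,0,0],[0,0,5,0,0,0],[0,0,4.2,0,0,0],[0,0,0,0,0,0]]'
python3 jog.py '[[0,0,0,0,0,0],[0,0,0,0,0,0],[0,0,0,0,0,0]]' 64
python3 jog.py '[[0,0,-40,0,0,0],[0,0,-40,0,0,0],[-30,0,-30,0,0,0],[-30,0,-30,0,0,0],[0,0,0,0,0,0]]' 86
python3 -c "
from h import *
plan(517,-60,240,-1.1)
d=snap('wrist','w7',crop=(140,0,340,300),s=2);mods(d,z=36)
print('expect',[ (517.6+.0193*y, 33.5+y) for y in (-33,0,33)])"
```

```text
t: 18.08
ee_pos: [516.7, 1.1, 59.4]
orientation: [-2.243, -2.199, 0.001]
ft_force: [0.4, 0.4, -0.3]
width: 51.5
grasp_force: 30.0
rot [-0.001  0.    -0.001] then d [ 0.1  0.3 18.4] yawnow -1.1 pos [516.7   1.1  59.4] t 18.08
t: 18.5
ee_pos: [516.9, 0.5, 40.1]
orientation: [-2.244, -2.198, 0.001]
ft_force: [-0.6, -0.2, -1.0]
width: 51.9
grasp_force: 30.0
t: 18.75
ee_pos: [517.0, 0.5, 40.5]
orientation: [-2.245, -2.198, 0.0]
ft_force: [0.0, 0.3, -0.7]
width: 63.7
grasp_force: 0.0
t: 19.17
ee_pos: [519.2, -61.9, 185.1]
orientation: [2.24, 2.19, 0.008]
ft_force: [0.9, 0.6, 0.3]
width: 86.0
grasp_force: 0.0
rot [ 0.01   0.002 -0.004] then d [  1.9  -2.2 -54.9] yawnow -1.3 pos [519.2 -61.9 185.1] t 19.17
expect [(516.9631, 0.5), (517.6, 33.5), (518.2369, 66.5)]
```

View pics/w7.png

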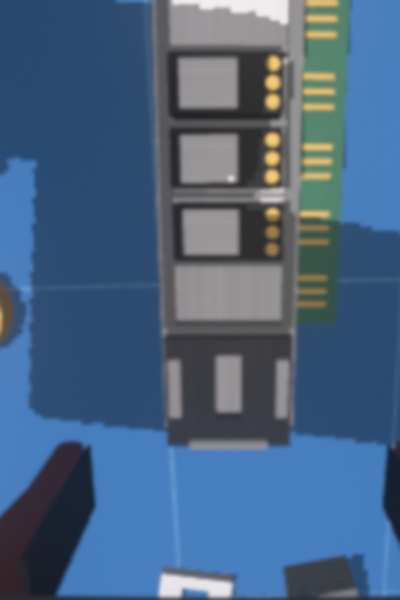

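The wrist crop shows three modules seated in the pockets at (230,83), (230,158) and (228,232), with terminals at the contact board side. Now the bar.

```bash
python3 jog.py '[[-40,-6,-10,0,0,0],[-40,-6,-10,0,0,0],[-40,-6,-10,0,0,0],[-40,-6,-10,0,0,0],[-40,-6,-10,0,0,0]]'
python3 jog.py '[[-40,-6,0,0,0,0],[-40,-6,0,0,0,0],[-40,-6,0,0,0,0],[-20,0,0,0,0,0.08],[0,0,0,0,0,0.08]]'
python3 jog.py '[[0,0,0,0,0,0],[0,0,0,0,0,0]]'
python3 -c "
from h import *
plan(470,-420,240,-10.5)
d=snap('wrist','w8',s=1.5);np.savez('w8',**d)"
```

```text
t: 19.63
ee_pos: [480.6, -258.3, 228.6]
orientation: [-2.242, -2.197, 0.001]
ft_force: [0.3, -0.0, -0.3]
width: 86.1
grasp_force: 0.0
t: 20.05
ee_pos: [460.0, -400.6, 227.8]
orientation: [-2.42, -2.003, 0.001]
ft_force: [-0.6, 0.7, -0.1]
width: 85.9
grasp_force: 0.0
t: 20.22
ee_pos: [460.3, -396.3, 228.0]
orientation: [-2.409, -2.012, 0.0]
ft_force: [0.3, 0.3, 0.6]
width: 86.1
grasp_force: 0.0
rot [-0.002 -0.002  0.004] then d [-21.5  13.8 -12. ] yawnow -10.2 pos [ 460.3 -396.3  228. ] t 20.22
```

View pics/w8.png

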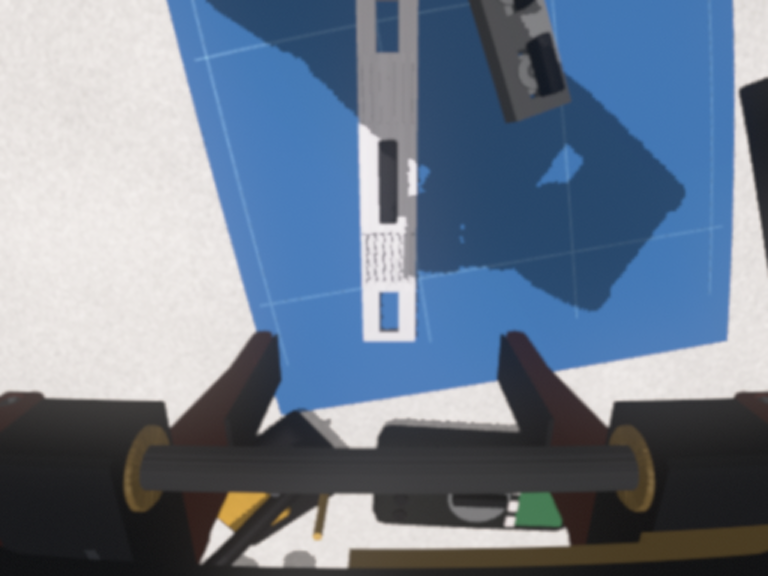

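The wrist view shows the bar's grip block at (388,181), its slots at (387,25) and (389,311), and the end of the rack at (525,60).

```bash
python3 -c "
from h import *
d=dict(np.load('w8.npz'));im=d['img'];m=np.zeros(im.shape[:2],bool)
g=im.max(2);m[85:155,246:272]=(g[85:155,246:272]<70)
for r in rects(d,m,41): print(r)
hsv=cv2.cvtColor(im,cv2.COLOR_RGB2HSV)
b=np.zeros_like(m);b[0:225,245:272]=(hsv[0:225,245:272,1]>100)
for z in(3,11):
  for r in rects(d,b,z): print(z,r)
C=-d['R'].T@d['t'];print(C)
"
```

```text
((259.2, 99.4), array([ 472.6, -321.5,   13.3,    9.5,   80. ]))
3 ((259.0, 207.0), array([ 449.4, -453.6,   30.4,   13.1,   79.9]))
3 ((257.8, 16.8), array([ 487.2, -233.5,   32.9,   14.3,   80. ]))
11 ((259.0, 207.0), array([ 449.9, -450.6,   29.8,   12.8,   79.9]))
11 ((257.8, 16.8), array([ 486.9, -235.2,   32.2,   14. ,   80. ]))
[ 475.102567   -315.31533607  373.10525791]
```

```bash
python3 -c "
from h import *
d=dict(np.load('w8.npz'));im=d['img'];g=im.max(2)
print(g[88:156,258],g[105,244:276],g[135,244:276])
for u,v in [(258.7,93.3),(258.7,148.7),(258.7,121)]: print(pt(d,u,v,41))
"
```

```text
[149 149 148 144 126  96  68  59  58  58  59  59  59  59  61  65  70  73
  74  74  74  75  74  75  75  75  74  74  75  75  75  76  75  76  75  76
  76  76  76  76  76  75  75  75  75  76  75  76  75  75  76  76  76  76
  76  76  76  75  76  83 116 177 224 236 237 235 228 216] [240 239 239 239 238 237 231 203 146  95  78  76  74  74  73  71  69  64
  62  64  85 120 144 150 151 150 150 154 165 172 167 158] [240 239 239 238 238 238 235 219 169 111  81  78  77  76  76  75  74  72
  69  70  89 121 144 151 151 150 151 151 151 151 152 152]
[ 474.12326358 -314.2987753    41.        ]
[ 463.77678959 -371.96929079   41.        ]
[ 469.06648092 -342.48594512   41.        ]
```

```bash
python3 -c "
from h import *
plan(468.8,-342.6,34,-9.9)"
```

```text
rot [-0.002 -0.001 -0.005] then d [ 54.1  -1.1 194.3] yawnow -10.2 pos [ 460.6 -396.   228.3] t 20.27
```

```bash
python3 jog.py '[[27,-0.5,38,0,0,-0.005],[27,-0.5,38,0,0,0],[0,0,38,0,0,0],[0,0,26,0,0,0],[0,0,0,0,0,0]]' 50
python3 jog.py '[[0,0,0,0,0,0],[0,0,0,0,0,0]]'
python3 -c "
from h import *
plan(468.8,-342.6,34,-9.9)"
```

```text
t: 20.68
ee_pos: [465.8, -345.6, 92.5]
orientation: [-2.397, -2.016, 0.003]
ft_force: [-1.0, 1.6, 0.3]
width: 56.3
grasp_force: 0.0
t: 20.85
ee_pos: [469.3, -349.8, 98.9]
orientation: [2.405, 2.018, 0.001]
ft_force: [-0.2, 0.0, 0.2]
width: 49.8
grasp_force: 0.0
rot [ 0.001  0.001 -0.002] then d [ 7.  -1.8 64.9] yawnow -10.0 pos [ 469.3 -349.8   98.9] t 20.85
```

```bash
python3 jog.py '[[6.5,-1.5,24,0,0,0],[0,0,24,0,0,0],[0,0,17,0,0,0],[0,0,0,0,0,0],[0,0,0,0,0,0]]'
python3 -c "
from h import *
plan(468.8,-342.6,34,-9.9)"
python3 jog.py '[[0,0,0,0,0,0],[0,0,0,0,0,0],[0,0,0,0,0,0],[0,0,0,0,0,0],[0,0,0,0,0,0]]' 8
python3 -c "
from h import *
plan(468.8,-342.6,34,-9.9)"
```

```text
t: 21.27
ee_pos: [468.8, -343.6, 34.0]
orientation: [2.407, 2.017, 0.001]
ft_force: [0.7, -0.9, -0.1]
width: 50.3
grasp_force: 0.0
rot [ 0.001  0.001 -0.003] then d [ 1.  -0.1  0. ] yawnow -10.1 pos [ 468.8 -343.6   34. ] t 21.27
t: 21.68
ee_pos: [468.3, -343.3, 33.3]
orientation: [2.407, 2.017, 0.0]
ft_force: [-0.5, -0.1, -0.1]
width: 19.9
grasp_force: 0.0
rot [ 0.001  0.001 -0.003] then d [ 0.7  0.3 -0.7] yawnow -10.1 pos [ 468.3 -343.3   33.3] t 21.68
```

```bash
python3 jog.py '[[0,0,0,0,0,0],[0,0,0,0,0,0],[0,0,0,0,0,0]]' 8
python3 jog.py '[[0,0,-20,0,0,0],[0,0,-30,0,0,0],[0,0,-35,0,0,0],[0,0,-35,0,0,0],[0,0,0,0,0,0]]'
python3 jog.py '[[0,0,0,0,0,-0.08],[0,0,0,0,0,-0.077],[0,0,0,0,0,0],[0,0,0,0,0,0]]'
python3 -c "
from h import *
plan(517.6,33.5,150,-1.1)"
```

```text
t: 21.93
ee_pos: [468.3, -343.2, 33.0]
orientation: [2.407, 2.018, 0.0]
ft_force: [0.4, 0.9, 5.4]
width: 14.0
grasp_force: 30.0
t: 22.35
ee_pos: [470.7, -345.0, 158.3]
orientation: [2.401, 2.012, 0.003]
ft_force: [1.0, -0.6, -2.6]
width: 13.4
grasp_force: 30.0
t: 22.68
ee_pos: [467.4, -342.4, 151.4]
orientation: [-2.244, -2.196, 0.0]
ft_force: [0.0, 0.4, -2.9]
width: 13.8
grasp_force: 30.0
rot [-0.002 -0.001 -0.002] then d [376.8  43.    1.4] yawnow -1.2 pos [ 467.4 -342.4  151.4] t 22.68
```

```bash
python3 jog.py '[[35,4,0,0,0,0],[35,4,0,0,0,0],[35,4,0,0,0,0],[35,4,0,0,0,0],[35,4,0,0,0,0]]'
python3 jog.py '[[35,4,0,0,0,0],[35,4,0,0,0,0],[35,4,0,0,0,0],[35,4,0,0,0,0],[35,4,0,0,0,0]]'
python3 jog.py '[[20,2,0,0,0,0],[6,1,0,0,0,0],[0,0,0,0,0,0],[0,0,0,0,0,0],[0,0,0,0,0,0]]'
python3 -c "
from h import *
plan(517.6,33.5,68,-1.1)
d=snap('wrist','w9',s=1.5);np.savez('w9',**d)"
```

```text
t: 23.1
ee_pos: [490.9, -166.8, 151.8]
orientation: [-2.245, -2.196, 0.001]
ft_force: [0.5, -0.0, -3.8]
width: 13.7
grasp_force: 30.0
t: 23.52
ee_pos: [514.2, 7.9, 151.9]
orientation: [-2.245, -2.197, 0.001]
ft_force: [1.1, 0.1, -3.0]
width: 13.5
grasp_force: 30.0
t: 23.93
ee_pos: [517.8, 31.0, 152.3]
orientation: [-2.244, -2.198, 0.001]
ft_force: [-0.8, 0.8, -3.9]
width: 13.6
grasp_force: 30.0
rot [-0.001  0.    -0.001] then d [ 2.5 -0.3 84.3] yawnow -1.2 pos [517.8  31.  152.3] t 23.93
```

View pics/w9.png

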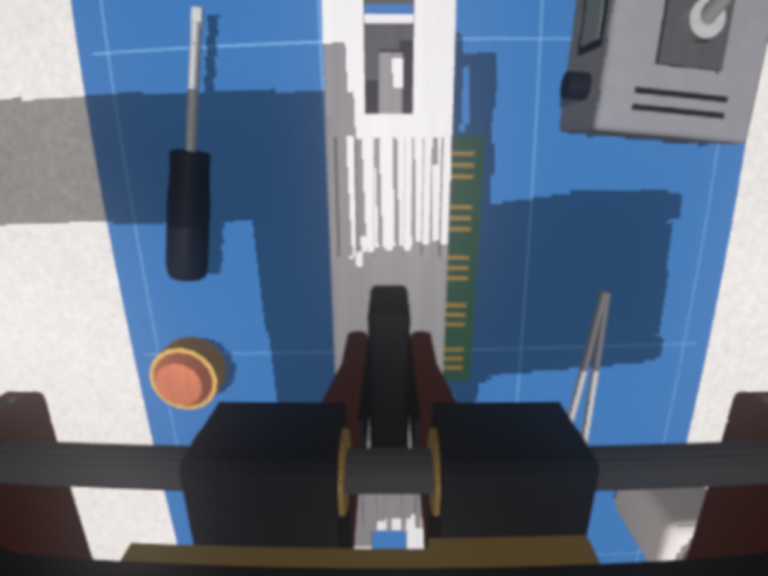

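The view shows the bar in the grip over the fixture. Its left slot is at (389,68), the deck is visible below it, and the near slot edge is at row 114.

```bash
python3 -c "
from h import *
d=dict(np.load('w9.npz'));g=cv2.cvtColor(d['img'],cv2.COLOR_RGB2GRAY)
print(g[60:90,259],g[70,236:284],g[70,210:236],g[70,284:310])
"
```

```text
[156 157 156 157 156 157 156 156 157 156 157 157 156 157 165 190 223 239
 243 243 244 243 244 244 244 243 243 243 243 243] [207 235 243 243 242 237 217 158 104  84  81  81  81  82  84  96 122 145
 155 157 158 159 158 157 155 155 156 157 158 158 153 138 114  94  86  86
  86  91 124 182 226 240 242 243 242 240 239 238] [ 78  79  79  80  86  99 120 141 151 152 153 152 151 150 149 149 149 151
 152 152 152 152 153 153 156 170] [238 238 239 239 239 239 238 239 239 239 239 239 239 239 239 238 230 201
 141  98  87  87  89  99 115 123]
```

```bash
python3 -c "
from h import *
d=dict(np.load('w9.npz'));o=ctrl.get_obs();z=o['ee_pos'][2]-22.2
p=pt(d,258.8,75.5,z);print(p,pt(d,242.9,70,z),pt(d,274.6,70,z),pt(d,216,70,z),pt(d,301.9,70,z))
t=np.radians(-1.2);e=np.array([-np.sin(t),np.cos(t)]);print('bar ctr',p[:2]-91.5*e, o['ee_pos'])
plan(517.6,33.5,68,-1.1)
"
```

```text
[519.5540904  122.69962269 130.18914735] [511.38611143 125.58756902 130.18914735] [527.77406096 125.27403893 130.18914735] [497.45478698 125.91956933 130.18914735] [541.90878716 125.07048788 130.18914735]
bar ctr [517.63785898  31.21969015] [517.9373466   30.90412184 152.38914735]
rot [-0.001  0.    -0.002] then d [ 2.6 -0.4 84.4] yawnow -1.2 pos [517.9  30.9 152.4] t 23.98
```

```bash
python3 jog.py '[[2.3,0,25,0,0,0],[0,0,25,0,0,0],[0,0,20,0,0,0],[0,0,0,0,0,0],[0,0,0,0,0,0]]'
python3 -c "
from h import *
plan(517.9,33.2,67.2,-1.1)"
```

```text
t: 24.4
ee_pos: [517.5, 33.4, 82.0]
orientation: [-2.243, -2.197, 0.003]
ft_force: [0.3, -0.4, -3.8]
width: 13.9
grasp_force: 30.0
rot [-0.003  0.    -0.001] then d [-0.2  0.4 14.8] yawnow -1.2 pos [517.5  33.4  82. ] t 24.4
```

```bash
python3 jog.py '[[-0.1,0.3,5,0,0,0],[0,0,4,0,0,0],[0,0,3,0,0,0],[0,0,2.5,0,0,0],[0,0,0,0,0,0]]'
python3 -c "
from h import *
plan(517.9,33.2,67.2,-1.1);print(ctrl.get_obs()['ft_force'])"
```

```text
t: 24.82
ee_pos: [518.5, 34.3, 68.1]
orientation: [2.242, 2.2, -0.0]
ft_force: [0.4, 0.6, -3.6]
width: 13.8
grasp_force: 30.0
rot [0. 0. 0.] then d [-1.1 -0.6  0.9] yawnow -1.1 pos [518.5  34.3  68.1] t 24.82
[ 0.43297504  0.58049653 -3.63672197]
```

```bash
python3 jog.py '[[-0.5,-0.3,1.2,0,0,0],[0,0,0.5,0,0,0],[0,0,0,0,0,0]]'
python3 jog.py '[[0,0,0,0,0,0],[0,0,0,0,0,0],[0,0,0,0,0,0]]' 40
python3 jog.py '[[0,0,-35,0,0,0],[0,0,-40,0,0,0],[0,0,-40,0,0,0],[-35,0,-40,0,0,0],[-20,0,0,0,0,0]]' 86
python3 jog.py '[[0,0,0,0,0,0],[0,0,0,0,0,0],[0,0,0,0,0,0]]'
python3 -c "
from h import *
plan(517.6,-20,230,-1.1)
d=snap('wrist','w10',s=1.5);np.savez('w10',**d)"
```

```text
t: 25.07
ee_pos: [518.4, 33.8, 67.0]
orientation: [2.242, 2.2, 0.001]
ft_force: [-1.8, 0.1, 4.3]
width: 13.6
grasp_force: 30.0
t: 25.32
ee_pos: [518.6, 33.8, 66.6]
orientation: [2.242, 2.2, 0.001]
ft_force: [-0.5, 0.3, 0.1]
width: 30.5
grasp_force: 0.0
t: 25.73
ee_pos: [521.1, -14.1, 219.3]
orientation: [2.234, 2.197, 0.012]
ft_force: [0.5, -0.5, -0.0]
width: 63.4
grasp_force: 0.0
t: 25.98
ee_pos: [516.7, -13.3, 212.1]
orientation: [-2.242, -2.199, 0.001]
ft_force: [0.9, 1.0, -0.0]
width: 83.3
grasp_force: 0.0
rot [-0.001 -0.    -0.   ] then d [ -6.7   1.  -17.9] yawnow -1.1 pos [516.7 -13.3 212.1] t 25.98
```

View pics/w10.png

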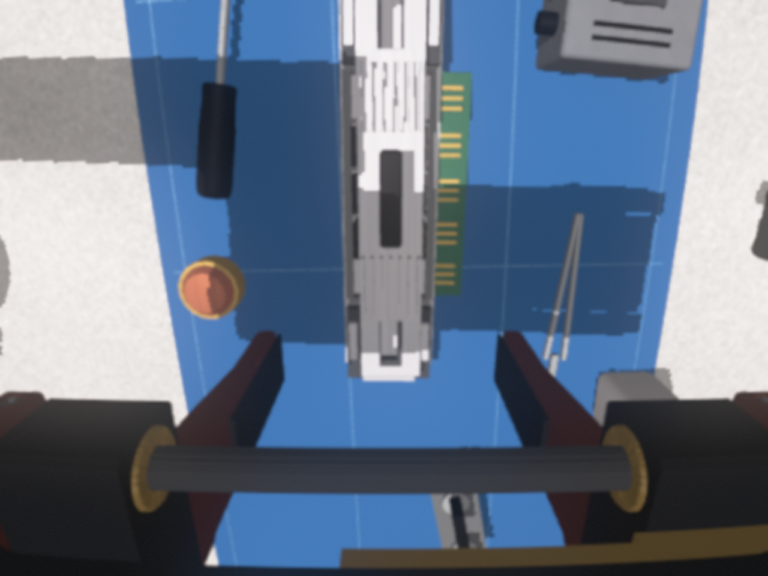

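The view shows the bar on both decks between the ears, with its grip block at (391,198).

```bash
python3 -c "
from h import *
d=dict(np.load('w10.npz'));g=cv2.cvtColor(d['img'],cv2.COLOR_RGB2GRAY)
c=g[90:175,260];print(c[5:20],c[65:80]);print(g[130,245:278])
for v,u in((99.5,260.5),(164.8,260.5)): print(pt(d,u,v,75))
for r in (250,): print(g[r,225:300])
" 
python3 jog.py '[[-35,0,0,0,0,0],[-35,0,0,0,0,0],[-35,0,0,0,0,0],[-35,0,0,0,0,0],[-35,0,0,0,0,0]]'
python3 jog.py '[[-35,4,0,0,0,0],[-35,4,0,0,0,0],[-35,4,0,0,0,0],[-20,4,0,0,0,0],[0,4,0,0,0,0]]'
python3 jog.py '[[0,0,0,0,0,0],[0,0,0,0,0,0]]'
python3 -c "
from h import *
plan(571,-258,200,-1.1)
d=snap('wrist','w11',crop=(160,20,400,220),s=3);np.savez('w11',**d)"
```

```text
[242 242 240 231 187 121  81  74  75  76  76  76  75  75  75] [ 49  49  50  48  49  49  49  49  55  79 113 139 149 149 144]
[150 150 151 150 150 150 144 123  90  64  55  55  55  56  55  55  56  57
  60  62  63  65  87 122 147 155 155 153 153 153 153 152 153]
[519.32215406  64.20892584  75.        ]
[518.32303592   4.41002874  75.        ]
[116 117 117 117 117 115 112 106 102  99  99  98  98  98 103 128 173 210
 223 225 224 224 224 224 224 224 224 224 224 224 224 224 224 224 224 224
 224 224 224 224 224 224 224 224 224 224 224 224 224 224 220 208 193 179
 154 121 102  98  97  98 102 111 116 118 118 118 118 117 117 117 117 117
 118 117 117]
t: 26.45
ee_pos: [513.6, -189.0, 211.6]
orientation: [-2.239, -2.2, 0.001]
ft_force: [0.7, 0.0, -0.0]
width: 85.8
grasp_force: 0.0
t: 26.87
ee_pos: [531.7, -316.7, 211.4]
orientation: [-2.245, -2.197, 0.001]
ft_force: [0.8, -0.3, -0.1]
width: 85.6
grasp_force: 0.0
t: 27.03
ee_pos: [531.4, -312.4, 211.6]
orientation: [-2.24, -2.199, 0.0]
ft_force: [-1.2, 0.6, -0.6]
width: 86.3
grasp_force: 0.0
rot [-0.002 -0.002  0.001] then d [55.1 38.5 11.6] yawnow -1.0 pos [ 531.4 -312.4  211.6] t 27.03
```

View pics/w11.png

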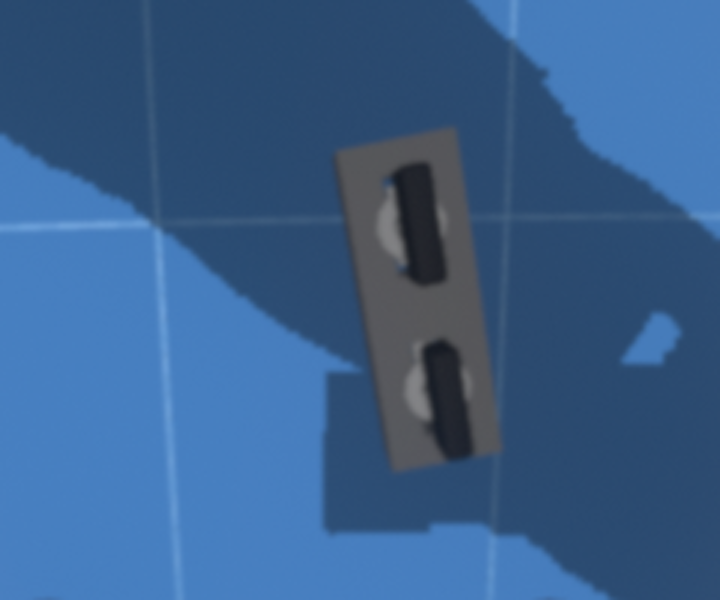

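The crop shows the rack with top-face corners near (335,152), (457,127), (502,452) and (392,470). The black stud wings are at (420,223) and (449,400).

```bash
python3 -c "
from h import *
d=dict(np.load('w11.npz'));f=lambda u,v:(u/3+160,v/3+20)
c=np.array([pt(d,*f(*q),37)[:2] for q in((335,152),(457,127),(502,452),(392,470))]);print(c.round(1),c.mean(0))
print(cv2.minAreaRect(c.astype(np.float32)))
g=d['img'].max(2);m=np.zeros(g.shape,bool);m[70:175,288:320]=g[70:175,288:320]<58
for r in rects(d,m,74): print(r)
print((-d['R'].T@d['t']))
"
```

```text
[[ 545.4 -207.7]
 [ 585.6 -200.3]
 [ 605.1 -310.6]
 [ 565.4 -316.7]] [ 575.3764918  -258.84593637]
((575.2311401367188, -259.03131103515625), (40.80854415893555, 112.03231811523438), 10.045654296875)
((308.7, 152.7), array([ 577.8, -283.8,   12. ,   37.2,   10. ]))
((299.5, 94.4), array([ 568.8, -231. ,   11. ,   34.6,    9.9]))
[ 533.23204978 -229.9953377   356.76463637]
```

```bash
python3 -c "
from h import *
plan(570,-231.3,63,10)"
```

```text
rot [-0.002 -0.001 -0.192] then d [ 72.9  52.  148.9] yawnow -1.0 pos [ 531.4 -312.1  211.9] t 27.08
```

```bash
python3 jog.py '[[0,0,0,0,0,-0.096],[0,0,0,0,0,-0.096],[24,17,0,0,0,0],[24,17,20,0,0,0],[24,18,20,0,0,0]]' 44
python3 jog.py '[[0,0,25,0,0,0],[0,0,0,0,0,0],[0,0,0,0,0,0],[0,0,0,0,0,0]]'
python3 -c "
from h import *
plan(570,-231.3,63,10)
d=snap('wrist','w12',crop=(180,160,340,300),s=4);np.savez('w12',**d);print(px(d,np.array([570,-231.3,74])))"
```

```text
t: 27.5
ee_pos: [571.2, -232.2, 173.7]
orientation: [2.019, 2.404, 0.001]
ft_force: [0.7, 0.7, -0.5]
width: 56.8
grasp_force: 0.0
t: 27.83
ee_pos: [570.7, -233.9, 148.8]
orientation: [2.02, 2.405, 0.0]
ft_force: [0.3, 0.0, 0.9]
width: 44.4
grasp_force: 0.0
rot [ 0.     0.    -0.001] then d [ 2.7 -0.2 85.8] yawnow 9.9 pos [ 570.7 -233.9  148.8] t 27.83
(np.float64(258.25830468659314), np.float64(202.20114646210615))
```

View pics/w12.png

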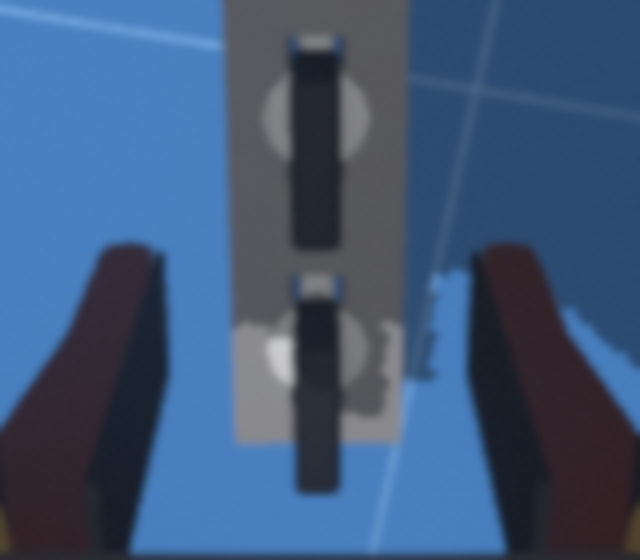

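The crop shows the upper stud wing from (317,50) to (317,248) and the lower one down to row 493, both parallel to the image columns between the fingers.

```bash
python3 -c "
from h import *
d=dict(np.load('w12.npz'));a=np.radians(10);e=np.array([-np.sin(a),np.cos(a)])
g=d['img'].max(2);print(g[215:228,259],g[276:288,259])
for v in (221.7,283): p=pt(d,259.3,v,74)[:2];print(p,p+18*e)
plan(570,-231.3,63,10)"
```

```text
[47 48 47 47 46 47 51 63 79 88 91 92 96] [ 57  57  57  57  57  57  74 119 167 187 190 191]
[ 573.61608658 -247.12960371] [ 570.49041938 -229.40306416]
[ 583.4101014  -302.37934167] [ 580.2844342  -284.65280212]
rot [ 0.001  0.001 -0.002] then d [ 3.2 -0.4 86.3] yawnow 9.9 pos [ 570.9 -234.4  149.3] t 27.88
```

```bash
python3 jog.py '[[4.7,0,30,0,0,0],[0,0,30,0,0,0],[0,0,26,0,0,0],[0,0,0,0,0,0],[0,0,0,0,0,0]]'
python3 -c "
from h import *
plan(570.4,-229.6,63,10)"
python3 jog.py '[[0,0,0,0,0,0],[0,0,0,0,0,0],[0,0,0,0,0,0],[0,0,0,0,0,0],[0,0,0,0,0,0]]' 4
python3 jog.py '[[0,0,0,0,0,0],[0,0,0,0,0,0],[0,0,0,0,0,0]]'
python3 -c "
from h import *
plan(570.4,-229.6,63,10)"
```

```text
t: 28.3
ee_pos: [569.3, -230.0, 62.2]
orientation: [-2.022, -2.403, 0.0]
ft_force: [0.1, -0.8, 0.3]
width: 44.2
grasp_force: 0.0
rot [-0.001 -0.001 -0.003] then d [ 0.2  1.1 -0.8] yawnow 9.9 pos [ 569.3 -230.    62.2] t 28.3
t: 28.72
ee_pos: [570.2, -229.7, 62.8]
orientation: [2.02, 2.404, 0.001]
ft_force: [-0.8, 0.5, 1.1]
width: 13.8
grasp_force: 0.0
t: 28.97
ee_pos: [570.0, -229.6, 62.5]
orientation: [2.021, 2.405, 0.0]
ft_force: [-1.2, 0.7, 7.5]
width: 9.7
grasp_force: 30.0
rot [ 0.001  0.    -0.002] then d [-0.1  0.4 -0.5] yawnow 9.9 pos [ 570.  -229.6   62.5] t 28.97
```

```bash
python3 jog.py '[[0,0,-15,0,0,0],[0,0,-20,0,0,0],[0,0,-25,0,0,0],[0,0,-25,0,0,0],[0,0,0,0,0,0.097]]'
python3 jog.py '[[0,0,0,0,0,0.097],[0,0,0,0,0,0],[0,0,0,0,0,0]]'
python3 -c "
from h import *
plan(515.5,-76.5,140,-1.1)
d=snap('wrist','w13',crop=(180,160,340,300),s=4);np.savez('w13',**d)"
```

```text
t: 29.38
ee_pos: [572.1, -230.4, 151.4]
orientation: [2.131, 2.3, 0.004]
ft_force: [1.0, 0.7, 0.0]
width: 9.2
grasp_force: 30.0
t: 29.63
ee_pos: [569.4, -229.3, 146.5]
orientation: [-2.241, -2.201, 0.0]
ft_force: [-0.9, -0.2, -1.2]
width: 9.8
grasp_force: 30.0
rot [-0.001 -0.     0.001] then d [151.7 -56.8   6.5] yawnow -1.0 pos [ 569.4 -229.3  146.5] t 29.63
```

View pics/w13.png

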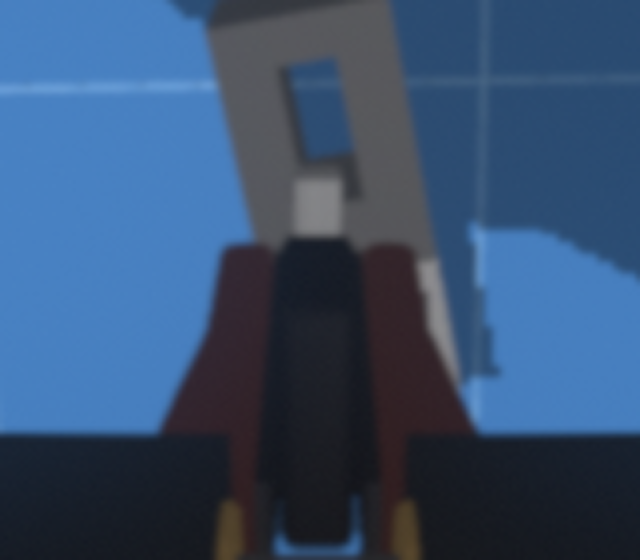

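The crop shows the stud held by its wing, with the head end at (319,205), the near top edge at about row 308 and the far end at row 545.

```bash
python3 -c "
from h import *
d=dict(np.load('w13.npz'));o=ctrl.get_obs();z=o['ee_pos'][2]
for v in (545,308): print(pt(d,259.3,v/4+160,z+11.3)[:2])
print('head end',pt(d,259.7,235/4+160,z-51)[:2],pt(d,259.7,175/4+160,z-51)[:2]);print(o['ee_pos'])"
python3 jog.py '[[30,-11,0,0,0,0],[30,-11,0,0,0,0],[30,-11,0,0,0,0],[30,-12,0,0,0,0],[31,-12,0,0,0,0]]'
python3 jog.py '[[0,0,10,0,0,0],[0,0,0,0,0,0],[0,0,0,0,0,0],[0,0,0,0,0,0]]'
python3 -c "
from h import *
plan(515.5,-76.5,71,-1.1)"
```

```text
[ 569.30948307 -247.51711362]
[ 569.86571387 -213.28951439]
head end [ 569.86908292 -230.22934669] [ 570.04548964 -219.11558329]
[ 569.30761344 -229.25678227  146.36484106]
t: 30.1
ee_pos: [514.9, -76.1, 146.3]
orientation: [-2.242, -2.2, 0.001]
ft_force: [1.3, -0.2, -1.3]
width: 9.5
grasp_force: 30.0
t: 30.43
ee_pos: [516.4, -78.0, 136.8]
orientation: [2.244, 2.198, 0.0]
ft_force: [0.7, -0.4, -1.1]
width: 10.0
grasp_force: 30.0
rot [ 0.     0.    -0.002] then d [ 1.5 -1.  65.8] yawnow -1.2 pos [516.4 -78.  136.8] t 30.43
```

```bash
python3 jog.py '[[2.2,-0.5,15,0,0,0],[0,0,19,0,0,0],[0,0,0,0,0,0],[0,0,0,0,0,0]]'
python3 -c "
from h import *
plan(515.9,-75.8,71,-1.1)"
```

```text
t: 30.77
ee_pos: [515.1, -75.8, 102.4]
orientation: [-2.245, -2.196, 0.002]
ft_force: [0.0, -0.2, -0.2]
width: 9.9
grasp_force: 30.0
rot [-0.002 -0.    -0.003] then d [ 0.1  0.8 31.4] yawnow -1.3 pos [515.1 -75.8 102.4] t 30.77
```

```bash
python3 jog.py '[[0,0.5,6,0,0,-0.003],[0,0,6,0,0,0],[0,0,5,0,0,0],[0,0,0,0,0,0]]'
python3 jog.py '[[0,0,5,0,0,0],[0,0,4,0,0,0],[0,0,3,0,0,0],[0,0,0,0,0,0]]'
python3 -c "
from h import *
plan(515.9,-75.8,71,-1.1)"
```

```text
t: 31.1
ee_pos: [515.5, -75.1, 85.1]
orientation: [-2.241, -2.201, 0.001]
ft_force: [-0.0, 0.3, -1.2]
width: 9.9
grasp_force: 30.0
t: 31.43
ee_pos: [515.5, -75.0, 73.1]
orientation: [-2.241, -2.201, 0.001]
ft_force: [-0.4, 0.1, -1.3]
width: 9.6
grasp_force: 30.0
rot [-0.001 -0.     0.001] then d [-0.8  0.5  2.1] yawnow -1.0 pos [515.5 -75.   73.1] t 31.43
```

```bash
python3 jog.py '[[0,0,1,0,0,0],[0,0,0.8,0,0,0],[0,0,0,0,0,0.12],[0,0,0,0,0,0.12],[0,0,0,0,0,0.12]]'
python3 jog.py '[[0,0,0,0,0,0.12],[0,0,0,0,0,0.12],[0,0,0,0,0,0.12],[0,0,0,0,0,0.12],[0,0,0,0,0,0.12]]'
python3 jog.py '[[0,0,0,0,0,0.12],[0,0,0,0,0,0.12],[0,0,0,0,0,0.12],[0,0,0,0,0,0.12],[0,0,0,0,0,0.12]]'
python3 jog.py '[[0,0,0,0,0,0.01],[0,0,0,0,0,0],[0,0,0,0,0,0]]'
python3 -c "
from h import *
plan(515.9,-75.8,70.6,-91.1)
print(ctrl.get_obs()['qpos'],ctrl.get_obs()['moment'])"
```

```text
t: 31.85
ee_pos: [516.0, -75.1, 72.1]
orientation: [2.604, 1.757, 0.0]
ft_force: [-0.2, -0.5, -0.4]
width: 9.8
grasp_force: 30.0
t: 32.27
ee_pos: [516.0, -75.1, 72.1]
orientation: [3.007, 0.909, 0.001]
ft_force: [0.3, -0.8, -0.9]
width: 10.1
grasp_force: 30.0
t: 32.68
ee_pos: [516.0, -75.1, 72.2]
orientation: [3.141, -0.021, 0.001]
ft_force: [0.5, 0.0, -0.4]
width: 9.9
grasp_force: 30.0
t: 32.93
ee_pos: [515.9, -75.1, 72.1]
orientation: [3.141, -0.022, 0.0]
ft_force: [0.1, 0.3, -0.9]
width: 9.7
grasp_force: 30.0
rot [ 0.    -0.     0.005] then d [-0.   0.7  1.5] yawnow -90.8 pos [515.9 -75.1  72.1] t 32.93
[-1.67318488e-01  5.35770043e-01  1.95131230e+00 -2.49083956e-05
  6.54348802e-01  1.41730662e+00] [-0.06204016  0.17430448 -0.00017749]
```

```bash
python3 jog.py '[[0,0,0.8,0,0,0],[0,0,0.7,0,0,0],[0,0,0,0,0,0]]'
python3 jog.py '[[0,0,0,0,0,0],[0,0,0,0,0,0],[0,0,0,0,0,0]]' 20
python3 jog.py '[[0,0,-20,0,0,0],[0,0,-30,0,0,0],[0,0,-30,0,0,0],[0,0,0,0,0,-0.12],[0,0,0,0,0,-0.12]]' 44
python3 jog.py '[[0,0,0,0,0,-0.12],[0,0,0,0,0,-0.12],[0,0,0,0,0,-0.12],[0,0,0,0,0,-0.12],[0,0,0,0,0,-0.12]]'
python3 jog.py '[[0,0,0,0,0,-0.12],[0,0,0,0,0,-0.12],[0,0,0,0,0,-0.12],[0,0,0,0,0,-0.12],[0,0,0,0,0,-0.12]]'
python3 jog.py '[[0,0,0,0,0,-0.12],[0,0,0,0,0,-0.12],[0,0,0,0,0,-0.086],[0,0,0,0,0,0],[0,0,0,0,0,0]]'
python3 -c "
from h import *
plan(580.2,-284.8,150,10)"
```

```text
t: 33.18
ee_pos: [515.9, -75.1, 70.5]
orientation: [3.141, -0.025, 0.0]
ft_force: [0.3, -0.8, -0.7]
width: 10.1
grasp_force: 30.0
t: 33.43
ee_pos: [515.9, -75.1, 70.5]
orientation: [3.141, -0.027, 0.0]
ft_force: [-0.1, -0.2, 0.6]
width: 19.9
grasp_force: 0.0
t: 33.85
ee_pos: [517.3, -75.3, 152.6]
orientation: [3.12, 0.358, 0.007]
ft_force: [-0.4, 0.2, -1.1]
width: 43.6
grasp_force: 0.0
t: 34.27
ee_pos: [515.8, -75.1, 150.5]
orientation: [2.876, 1.265, 0.0]
ft_force: [0.5, 0.0, 0.3]
width: 43.9
grasp_force: 0.0
t: 34.68
ee_pos: [515.8, -75.1, 150.5]
orientation: [-2.373, -2.058, 0.0]
ft_force: [-0.5, -0.1, 0.8]
width: 44.0
grasp_force: 0.0
t: 35.1
ee_pos: [515.8, -75.0, 150.5]
orientation: [-2.018, -2.407, 0.0]
ft_force: [0.3, -0.3, -0.1]
width: 43.9
grasp_force: 0.0
rot [-0.     0.     0.001] then d [-217.7   27.     0.5] yawnow 10.1 pos [515.8 -75.  150.5] t 35.1
```

```bash
python3 jog.py '[[-36,4.5,0,0,0,0],[-36,4.5,0,0,0,0],[-36,4.5,0,0,0,0],[-36,4.5,0,0,0,0],[-36,4.5,0,0,0,0]]'
python3 jog.py '[[-36,4.5,0,0,0,0],[0,0,0,0,0,0],[0,0,0,0,0,0],[0,0,0,0,0,0]]'
python3 -c "
from h import *
plan(580.2,-284.8,63,10)"
```

```text
t: 35.52
ee_pos: [570.2, -249.9, 150.5]
orientation: [2.019, 2.407, 0.0]
ft_force: [0.3, 0.7, -0.2]
width: 44.0
grasp_force: 0.0
t: 35.85
ee_pos: [580.0, -282.3, 150.0]
orientation: [-2.017, -2.407, 0.0]
ft_force: [-0.6, -0.5, 0.8]
width: 44.2
grasp_force: 0.0
rot [-0.001 -0.001  0.001] then d [-2.5 -0.2 87. ] yawnow 10.1 pos [ 580.  -282.3  150. ] t 35.85
```

```bash
python3 jog.py '[[-2.3,0,30,0,0,0],[0,0,30,0,0,0],[0,0,27,0,0,0],[0,0,0,0,0,0],[0,0,0,0,0,0]]'
python3 -c "
from h import *
plan(580.2,-284.8,63,10)"
python3 jog.py '[[0,0,0,0,0,0],[0,0,0,0,0,0],[0,0,0,0,0,0],[0,0,0,0,0,0],[0,0,0,0,0,0]]' 4
python3 jog.py '[[0,0,0,0,0,0],[0,0,0,0,0,0],[0,0,0,0,0,0]]'
python3 jog.py '[[0,0,-15,0,0,0],[0,0,-20,0,0,0],[0,0,-25,0,0,0],[0,0,-30,0,0,0],[0,0,0,0,0,0.098]]'
python3 jog.py '[[0,0,0,0,0,0.097],[0,0,0,0,0,0],[0,0,0,0,0,0]]'
python3 -c "
from h import *
plan(519.7,143.5,150,-1.1)
o=ctrl.get_obs();d=snap('wrist');z=o['ee_pos'][2];g=d['img'].max(2)
print(g[228:248,259],g[286:302,259])
for v in (545,308): print(pt(d,259.3,v/4+160,z+11.3)[:2])"
```

```text
t: 36.27
ee_pos: [579.9, -283.1, 62.5]
orientation: [-2.012, -2.408, 0.001]
ft_force: [-0.6, 0.2, 0.4]
width: 44.3
grasp_force: 0.0
rot [-0.003 -0.002  0.004] then d [-1.7  0.  -0.5] yawnow 10.2 pos [ 579.9 -283.1   62.5] t 36.27
t: 36.68
ee_pos: [581.6, -285.4, 64.6]
orientation: [2.014, 2.409, 0.001]
ft_force: [-0.2, -0.3, 0.4]
width: 14.3
grasp_force: 0.0
t: 36.93
ee_pos: [581.3, -285.3, 64.3]
orientation: [2.015, 2.409, 0.0]
ft_force: [-1.4, 0.8, 7.1]
width: 9.8
grasp_force: 30.0
t: 37.35
ee_pos: [584.0, -286.7, 160.1]
orientation: [2.125, 2.302, 0.004]
ft_force: [1.7, 0.0, 0.5]
width: 9.8
grasp_force: 30.0
t: 37.6
ee_pos: [581.0, -285.1, 154.0]
orientation: [2.237, 2.205, 0.0]
ft_force: [-1.0, 1.0, -0.7]
width: 10.5
grasp_force: 30.0
rot [0.    0.    0.005] then d [427.3 -69.5   4. ] yawnow -0.8 pos [ 581.  -285.1  154. ] t 37.6
[41 41 41 41 42 42 42 44 46 46 45 45 45 45 45 45 44 44 45 44] [ 33  33  33  33  31  38  68 122 168 185 184 169 135  86  52  46]
[ 581.01910469 -303.24371797]
[ 581.44196837 -269.04477315]
```

```bash
python3 -c "
from h import *
d=dict(np.load('w13.npz'));print(d['img'].max(2)[286:302,259])
o=ctrl.get_obs();d=snap('wrist');z=o['ee_pos'][2]
for v in (292.6,294.6): print(pt(d,259.3,v,z+10)[:2]-o['ee_pos'][:2])"
python3 jog.py '[[36,-6,0,0,0,0.005],[36,-6,0,0,0,0],[36,-6,0,0,0,0],[36,-6,0,0,0,0],[36,-6,0,0,0,0]]'
python3 jog.py '[[36,-6,0,0,0,0],[36,-6,0,0,0,0],[36,-6,0,0,0,0],[36,-6,0,0,0,0],[36,-6,0,0,0,0]]'
python3 jog.py '[[36,-6,0,0,0,0],[31,-3,0,0,0,0],[0,0,10,0,0,0],[0,0,0,0,0,0],[0,0,0,0,0,0]]'
python3 -c "
from h import *
plan(519.7,143.5,71,-1.1)"
```

```text
[ 31  30  30  30  30  30  30  29  31  44  76 106 109  80  51  45]
[  0.08157216 -16.84493356]
[  0.06635493 -18.09525416]
t: 38.12
ee_pos: [554.1, -103.1, 153.2]
orientation: [-2.244, -2.198, 0.001]
ft_force: [0.5, 0.5, -0.3]
width: 9.8
grasp_force: 30.0
t: 38.53
ee_pos: [528.2, 77.7, 153.3]
orientation: [-2.243, -2.199, 0.001]
ft_force: [0.8, 0.3, -1.1]
width: 9.9
grasp_force: 30.0
t: 38.95
ee_pos: [520.6, 142.8, 142.7]
orientation: [-2.243, -2.198, 0.003]
ft_force: [0.3, -1.0, -1.5]
width: 10.1
grasp_force: 30.0
rot [-0.002  0.001 -0.001] then d [ 0.6 -1.  71.7] yawnow -1.2 pos [520.6 142.8 142.7] t 38.95
```

```bash
python3 jog.py '[[0,-0.5,20,0,0,0],[0,0,20,0,0,0],[0,0,0,0,0,0],[0,0,0,0,0,0]]'
python3 -c "
from h import *
plan(520.1,143,72.3,-1.1)"
```

```text
t: 39.28
ee_pos: [520.3, 141.8, 103.0]
orientation: [-2.246, -2.194, 0.004]
ft_force: [0.3, -0.2, -1.1]
width: 9.6
grasp_force: 30.0
rot [-0.003  0.001 -0.004] then d [ 1.2 -0.2 30.7] yawnow -1.3 pos [520.3 141.8 103. ] t 39.28
```

```bash
python3 jog.py '[[0.7,-0.2,6,0,0,-0.003],[0,0,6,0,0,0],[0,0,5,0,0,0],[0,0,0,0,0,0]]'
python3 -c "
from h import *
plan(520.1,143,72.3,-1.1)"
python3 jog.py '[[0,0,5,0,0,0],[0,0,4,0,0,0],[0,0,3,0,0,0],[0,0,0,0,0,0]]'
python3 -c "
from h import *
plan(520.1,143,72.3,-1.1)"
```

```text
t: 39.62
ee_pos: [520.3, 143.7, 85.9]
orientation: [-2.242, -2.2, 0.001]
ft_force: [0.4, -0.3, -1.2]
width: 10.2
grasp_force: 30.0
rot [-0.001  0.     0.   ] then d [-0.7 -0.2 13.6] yawnow -1.1 pos [520.3 143.7  85.9] t 39.62
t: 39.95
ee_pos: [520.2, 143.9, 73.8]
orientation: [-2.242, -2.2, 0.002]
ft_force: [0.5, -0.1, -0.7]
width: 9.7
grasp_force: 30.0
rot [-0.001  0.     0.   ] then d [-0.9 -0.1  1.5] yawnow -1.1 pos [520.2 143.9  73.8] t 39.95
```

```bash
python3 jog.py '[[0,0,0.5,0,0,0.12],[0,0,0,0,0,0.12],[0,0,0,0,0,0.12],[0,0,0,0,0,0.12],[0,0,0,0,0,0.12]]'
python3 jog.py '[[0,0,0,0,0,0.12],[0,0,0,0,0,0.12],[0,0,0,0,0,0.12],[0,0,0,0,0,0.12],[0,0,0,0,0,0.12]]'
python3 jog.py '[[0,0,0,0,0,0.12],[0,0,0,0,0,0.12],[0,0,0,0,0,0.12],[0,0,0,0,0,0.01],[0,0,0,0,0,0]]'
python3 -c "
from h import *
plan(520.1,143,72.3,-91.1)"
python3 jog.py '[[0,0,0.7,0,0,0],[0,0,0.3,0,0,0],[0,0,0,0,0,0]]'
python3 jog.py '[[0,0,0,0,0,0],[0,0,0,0,0,0],[0,0,0,0,0,0]]' 20
python3 jog.py '[[0,0,-20,0,0,0],[0,0,-30,0,0,0],[0,0,-40,0,0,0],[0,0,-40,0,0,0],[0,0,-40,0,0,0]]' 40
python3 -c "
from h import *
d=snap('scene','s2',crop=(190,130,430,310),s=3.3);np.savez('s2',**d)
plan(670,169,200,-91)"
```

```text
t: 40.37
ee_pos: [520.7, 144.0, 74.0]
orientation: [2.797, 1.431, 0.0]
ft_force: [-0.1, 0.4, -0.8]
width: 9.8
grasp_force: 30.0
t: 40.78
ee_pos: [520.7, 144.0, 74.1]
orientation: [3.095, 0.541, 0.0]
ft_force: [-0.9, 0.5, -0.6]
width: 9.6
grasp_force: 30.0
t: 41.2
ee_pos: [520.7, 144.0, 74.0]
orientation: [-3.141, 0.024, -0.0]
ft_force: [0.4, -0.3, -1.4]
width: 10.4
grasp_force: 30.0
rot [-0.    -0.     0.004] then d [-0.6  1.   1.7] yawnow -90.9 pos [520.7 144.   74. ] t 41.2
t: 41.45
ee_pos: [520.6, 144.0, 72.9]
orientation: [3.141, -0.026, -0.0]
ft_force: [0.4, -0.7, -0.2]
width: 9.8
grasp_force: 30.0
t: 41.7
ee_pos: [520.7, 144.0, 73.1]
orientation: [-3.141, 0.028, -0.0]
ft_force: [-0.0, 0.0, 0.3]
width: 20.0
grasp_force: 0.0
t: 42.12
ee_pos: [520.1, 143.8, 244.7]
orientation: [3.141, -0.028, -0.001]
ft_force: [0.5, 0.4, -0.2]
width: 40.0
grasp_force: 0.0
rot [-0.003 -0.011 -0.   ] then d [145.2 -26.6  52.7] yawnow -91.0 pos [524.3 144.9 252.7] t 42.17
```

View pics/s2.png

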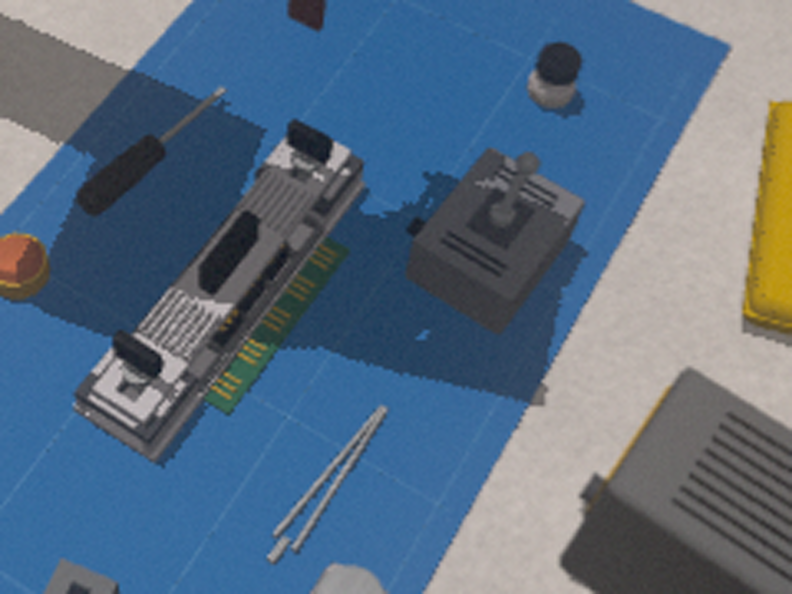

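The scene crop shows both stud wings standing square across the bar at (310,140) and (137,355). The toggle ball is at (525,160) with its pivot at (503,212), leaning +y.

```bash
python3 -c "
from h import *
d=dict(np.load('s2.npz'))
print('ball',pt(d,525/3.3+190,160/3.3+130,103),'piv',pt(d,503/3.3+190,212/3.3+130,60))
# supply top outline in top view
t=snap('top');w=snap('wrist');np.savez('t2',**t);np.savez('w14',**w)
for n,D in(('top',t),('wrist',w)):
    p=[px(D,np.array(q)) for q in((670,193,103.),(670,169,60.),(627.,224,58),(627.,114,58),(712.,114,58),(712.,224,58))];print(n,np.round(p,0).tolist())
img=w['img'];hsv=cv2.cvtColor(img,cv2.COLOR_RGB2HSV);m=((hsv[:,:,1]<70)).astype(np.uint8);m[300:]=0
for z in (58,):
  for r in rects(w,m,z,800): print(r)
"
```

```text
ball [670.75600776 190.35213506 103.        ] piv [671.28617135 171.17514184  60.        ]
top [[197.0, 147.0], [207.0, 150.0], [189.0, 163.0], [224.0, 164.0], [225.0, 137.0], [189.0, 137.0]]
wrist [[203.0, 21.0], [235.0, 31.0], [184.0, 77.0], [289.0, 74.0], [289.0, -15.0], [178.0, -12.0]]
((346.6, 278.9), array([401.9,  36.1, 474.2, 114.6,  88.2]))
((347.8, 161.9), array([534.4,  38.6, 272.5,  82.4,  88.7]))
((20.4, 234.1), array([474.8, 469.9, 284.1, 137.1,  12.5]))
((235.7, 37.9), array([660. , 169.5, 108.5,  84.8,  86. ]))
```

```bash
python3 jog.py '[[30,-25,0,0,0,0],[30,-25,0,0,0,0],[30,-25,0,0,0,0],[30,-15,0,0,0,0],[26,0,0,0,0,0]]' 0
python3 jog.py '[[0,0,0,0,0,0],[0,0,0,0,0,0],[0,0,0,0,0,0]]'
python3 -c "
from h import *
plan(671,235,100,-91)
s=snap('scene');np.savez('s3',**s);t=snap('wrist')"
```

```text
t: 42.68
ee_pos: [669.0, 234.2, 240.7]
orientation: [-3.141, 0.024, 0.003]
ft_force: [0.5, -0.4, -0.6]
width: 10.4
grasp_force: 0.0
t: 42.93
ee_pos: [666.8, 230.8, 241.0]
orientation: [3.14, -0.029, -0.005]
ft_force: [-0.3, 0.5, -0.0]
width: 0.7
grasp_force: 0.0
rot [ 0.001  0.003 -0.001] then d [  4.1  -4.3 141. ] yawnow -91.1 pos [666.8 230.8 241. ] t 42.93
```

```bash
python3 jog.py '[[4,-4,35,0,0,0],[0,0,35,0,0,0],[0,0,35,0,0,0],[0,0,36,0,0,0],[0,0,0,0,0,0]]' 0
python3 jog.py '[[0,0,0,0,0,0],[0,0,0,0,0,0]]'
python3 jog.py '[[0,10,0,0,0,0],[0,10,0,0,0,0],[0,10,0,0,0,0],[0,5,0,0,0,0],[0,0,0,0,0,0]]'
python3 -c "
from h import *
plan(671,176,100,-91)"
```

```text
t: 43.45
ee_pos: [666.7, 233.4, 94.7]
orientation: [3.137, -0.029, -0.019]
ft_force: [-1.6, -0.9, -0.7]
width: 0.1
grasp_force: 0.0
t: 43.62
ee_pos: [673.1, 235.5, 104.1]
orientation: [-3.141, 0.029, -0.003]
ft_force: [-0.1, 0.4, 1.1]
width: 0.3
grasp_force: 0.0
t: 44.03
ee_pos: [672.3, 198.6, 103.2]
orientation: [-3.141, 0.031, -0.002]
ft_force: [1.6, -0.2, 0.3]
width: 0.6
grasp_force: 0.0
rot [-0.    -0.001 -0.002] then d [-0.9 22.6  3.2] yawnow -91.1 pos [672.3 198.6 103.2] t 44.03
```

```bash
python3 jog.py '[[0,5,2,0,0,0],[0,5,1,0,0,0],[0,5,0,0,0,0],[0,3,0,0,0,0],[0,0,0,0,0,0]]'
python3 jog.py '[[0,2,0,0,0,0],[0,2,0,0,0,0],[0,0,0,0,0,0]]'
python3 -c "
from h import *
plan(671,176,100,-91);print(ctrl.get_obs()['ft_force'])
s=snap('scene');np.savez('s4',**s)
a=dict(np.load('s2.npz'))['img'].astype(int);b=s['img'].astype(int)
for n,q in(('on',(671,147,103.)),('off',(671,191,103.)),('up',(671,171,109.))): print(n,np.round(px(s,np.array(q))))
"
```

```text
t: 44.45
ee_pos: [671.1, 181.3, 98.6]
orientation: [3.141, -0.029, -0.001]
ft_force: [0.7, 0.1, -0.4]
width: 0.6
grasp_force: 0.0
t: 44.7
ee_pos: [671.0, 177.9, 98.7]
orientation: [3.141, -0.029, -0.001]
ft_force: [-0.8, 1.4, 0.2]
width: 0.6
grasp_force: 0.2
rot [ 0.     0.001 -0.001] then d [ 0.1  1.9 -1.3] yawnow -91.0 pos [671.  177.9  98.7] t 44.7
[-0.78173658  1.40914501  0.17383311]
on [341. 191.]
off [349. 178.]
up [346. 183.]
```

```bash
for i in 1; do :; done
python3 jog.py '[[0,2,0,0,0,0],[0,1.5,0,0,0,0],[0,0,0,0,0,0]]'
python3 jog.py '[[0,1.5,0,0,0,0],[0,0,0,0,0,0]]'
python3 jog.py '[[0,1.5,0,0,0,0],[0,0,0,0,0,0]]'
python3 jog.py '[[0,1.5,0,0,0,0],[0,0,0,0,0,0]]'
```

```text
t: 45.0
ee_pos: [671.1, 174.5, 98.8]
orientation: [3.141, -0.029, -0.001]
ft_force: [0.0, 0.5, 0.0]
width: 0.8
grasp_force: 0.3
t: 45.17
ee_pos: [671.1, 173.1, 98.9]
orientation: [3.141, -0.029, -0.0]
ft_force: [-0.4, 0.0, -0.2]
width: 0.6
grasp_force: 0.3
t: 45.33
ee_pos: [671.2, 171.6, 99.0]
orientation: [-3.141, 0.029, -0.0]
ft_force: [0.3, 0.7, -0.8]
width: 0.5
grasp_force: 0.4
t: 45.5
ee_pos: [671.2, 170.2, 99.0]
orientation: [-3.141, 0.029, -0.0]
ft_force: [-0.5, 2.8, -1.0]
width: 0.4
grasp_force: 0.9
```

```bash
python3 jog.py '[[0,1,0,0,0,0],[0,0,0,0,0,0]]'
python3 jog.py '[[0,1,0,0,0,0],[0,0,0,0,0,0]]'
python3 jog.py '[[0,1,0,0,0,0],[0,0,0,0,0,0]]'
```

```text
t: 45.67
ee_pos: [671.1, 169.2, 99.0]
orientation: [-3.141, 0.029, -0.0]
ft_force: [-0.3, 2.9, -2.3]
width: 0.5
grasp_force: 1.0
t: 45.83
ee_pos: [671.1, 168.2, 99.0]
orientation: [-3.141, 0.029, -0.0]
ft_force: [-0.2, 3.1, -0.6]
width: 0.4
grasp_force: 1.0
t: 46.0
ee_pos: [671.1, 167.1, 99.0]
orientation: [3.141, -0.029, 0.0]
ft_force: [-0.7, 1.9, -0.5]
width: 0.7
grasp_force: 1.0
```

```bash
python3 jog.py '[[0,1,0,0,0,0],[0,0,0,0,0,0]]'|grep -E "ee_pos|ft"
python3 jog.py '[[0,1,0,0,0,0],[0,0,0,0,0,0]]'|grep -E "ee_pos|ft"
python3 jog.py '[[0,1,0,0,0,0],[0,0,0,0,0,0]]'|grep -E "ee_pos|ft"
python3 -c "
from h import *
t=snap('top');np.savez('t4',**t)
a=dict(np.load('t2.npz'))
for n,q in(('on',(671,147,103.)),('off',(671,191,103.)),('piv',(671,170,60.))): print(n,np.round(px(t,np.array(q)),1))
"
```

```text
ee_pos: [671.1, 166.1, 99.0]
ft_force: [0.2, 2.6, 0.2]
ee_pos: [671.1, 165.3, 99.1]
ft_force: [-0.2, 2.7, -0.1]
ee_pos: [671.1, 165.0, 99.1]
ft_force: [-0.4, 5.9, -1.3]
on [212.4 147.5]
off [198.  147.1]
piv [206.2 149.8]
```

```bash
python3 jog.py '[[0,0.5,0,0,0,0],[0,0,0,0,0,0],[0,0,0,0,0,0]]'|grep -E "ee_pos|ft"
python3 jog.py '[[0,-10,0,0,0,0],[0,-20,0,0,0,0],[0,-10,-35,0,0,0],[0,0,-40,0,0,0],[0,0,-40,0,0,0]]'
python3 jog.py '[[-20,-20,-30,0,0,0],[-30,-20,0,0,0,0],[-30,-20,0,0,0,0],[-30,0,0,0,0,0],[-20,0,0,0,0,0]]'
python3 jog.py '[[0,0,0,0,0,0],[0,0,0,0,0,0],[0,0,0,0,0,0]]'
python3 -c "
from h import *
s=snap('scene');t=snap('top');np.savez('s5',**s);np.savez('t5',**t)
g=lambda d,x0,x1,y0,y1:cv2.cvtColor(np.asarray(d['img']),cv2.COLOR_RGB2GRAY)[y0:y1,x0:x1].astype(int)
for n,A,B,w in(('top',dict(np.load('t2.npz')),t,(190,225,136,162)),('scene',dict(np.load('s2.npz')),s,(325,368,170,210))):
    D=g(B,*w)-g(A,*w)
    print(n);print(g(B,*w)[::1,::1] if n=='top' else '')
w=snap('wrist');np.savez('w15',**w);plan(671,170,200,-91)
for q in ((671,147,103.),(671,191,103.),(671,170,60.)): print(np.round(px(w,np.array(q)),1))
"
```

```text
ee_pos: [671.1, 164.9, 99.1]
ft_force: [0.3, 7.7, -0.1]
t: 47.22
ee_pos: [670.9, 204.1, 214.2]
orientation: [3.14, -0.027, -0.004]
ft_force: [1.6, -0.2, -0.7]
width: 0.5
grasp_force: 0.0
t: 47.63
ee_pos: [540.3, 266.7, 244.2]
orientation: [3.14, -0.026, -0.001]
ft_force: [0.0, 0.1, -0.2]
width: 0.6
grasp_force: 0.0
t: 47.88
ee_pos: [544.1, 266.1, 244.5]
orientation: [-3.141, 0.029, -0.003]
ft_force: [-0.6, -0.0, 0.5]
width: 0.3
grasp_force: 0.0
top
[[ 36  38  39  39  41  40  37  39  36  36  39  38  38  40  35  40  43  54
   49  51  55  59  56  59  59  57  62  61  62  60  57  61  58  59  64]
 [ 36  40  43  45  42  40  40  42  47  39  43  39  38  41  47  48  57  56
   56  50  53  52  52  52  49  47  49  53  50  52  48  46  53  49  55]
 [ 34  41  43  48  46  44  42  46  45  46  41  45  43  46  53  66  74  72
   68  66  63  59  58  58  54  60  55  53  52  49  44  45  48  47  50]
 [ 41  44  48  45  45  48  45  45  45  45  46  44  44  49  56  68  76  78
   78  77  78  77  74  73  73  76  75  71  70  64  61  57  58  56  49]
 [ 39  34  43  49  44  47  46  45  45  49  46  45  48  49  48  53  
[... 2571 characters left out ...]
7  43  44  51  45  45  47  44  48  50  40  48
   47  50  44  46  44  47  51  58  60  64  67  67  72  78  77  68  52]
 [ 46  50  48  46  45  48  46  49  46  51  49  47  47  47  45  51  48  46
   51  48  45  47  46  51  49  54  61  69  69  71  77  79  77  66  51]
 [ 52  50  50  49  48  50  52  47  48  48  50  47  48  49  47  43  50  47
   46  47  49  48  44  47  49  53  57  73  77  76  78  81  80  67  47]
 [ 49  46  44  47  47  48  47  48  49  51  45  47  48  49  47  48  51  50
   51  49  48  48  47  47  47  52  63  75  86  83  86  86  80  65  51]]
scene

rot [ 0.    -0.001 -0.002] then d [128.5  93.6  43.9] yawnow -91.1 pos [544.1 265.8 243.9] t 48.03
[393.4  39.2]
[343.9  38.9]
[353.2  46.2]
```

```bash
python3 -c "
from h import *
A=dict(np.load('s2.npz'));B=dict(np.load('s5.npz'))
g=B['img'].max(2);m=np.zeros(g.shape,bool);m[165:250,210:300]=g[165:250,210:300]<60
for z in(82,): 
  for r in rects(B,m,z,20): print(r)
print('expected', (515.5,-76.5),(519.7,143.5),'block',(518.8,34.3))
print(np.abs(A['img'].astype(int)-B['img'])[165:250,210:300].max(2).mean())
print(ctrl.get_obs()['ft_force'])
"
```

```text
((231.9, 237.7), array([518.5, -81.9,  16.9,  39.3,  89.6]))
((266.2, 219.3), array([559.8,   1.4,  94. ,  10.6,  89.2]))
((259.1, 205.9), array([526.7,  20.6,  70.5,  20.7,  89.7]))
((292.0, 186.4), array([562.4, 111.2,  10.9,  56.4,   0. ]))
((226.2, 182.7), array([424.7,  33.9,  79.2,  24.8,  80.3]))
((283.2, 172.5), array([523.2, 133.8,  22.3,  39.1,  87.6]))
expected (515.5, -76.5) (519.7, 143.5) block (518.8, 34.3)
15.930588235294117
[ 0.30062647 -0.58472593 -0.23637952]
```

```bash
python3 -c "
from workcell import ctrl
print(ctrl.close_job())"
```

```text
the job is handed in; nothing more can be done
None
```

I handed the job in: three modules are in the pockets with terminals at the contact board, the bar lies on both decks, both T-studs are through and turned square, and the switch is pushed to its stop; the hand-in returned no verdict.

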